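# Set up the bench cut-off jig

### The job

Get the cut-off jig ready for its next cut: swing the clear spark guard right up, lay every steel blank from the rubber mat flat in a lane of the bed (one to a lane, in any order, between the two ends of the bed), then fold the guard back down to half open (45 degrees). After that set the length stop, by its knobs only: with the big coarse knob, the fine knob still untouched, bring the pointer to about 6 mm short of the brass clip's rib, then close the rest with the small fine knob on top until pointer and rib are in line. If a blank gets knocked out of its lane, put it back and leave the guard half open again; do not disturb the hammer, oil can or bushing.

Things in the scene. Friction and masses are not known exactly. Their poses are not given: they have to be found in the camera images.
- jig: Grey fixed cut-off jig. Origin: under the bed's centre, on the bench; x along the lanes, away from the robot, y left, z up. Bed plate 130 x 206 x 12 mm, four lanes along x, closed at x = 50 mm by a wall (top z = 32), open at the near end. Hinge posts 74 mm high at x = 62, y = +-103; a short dark bar by each slopes at 45 degrees. Right of the bed: knob housing, stop rail, scale bar (top z = 22).
- lane0 (a point): Centre of the floor of lane 0 (rightmost): at x = 0, z = 12 mm in the jig's frame, lanes 46 mm apart at y = -69, -23, 23, 69. A lane is 26 mm wide, from x = -54 to 50; the lands between are 20 mm wide, 6 mm high (top z = 18). Axes as the jig.
- lane1 (a point): Centre of the floor of lane 1 (second from the right): at x = 0, z = 12 mm in the jig's frame, lanes 46 mm apart at y = -69, -23, 23, 69. A lane is 26 mm wide, from x = -54 to 50; the lands between are 20 mm wide, 6 mm high (top z = 18). Axes as the jig.
- lane2 (a point): Centre of the floor of lane 2 (third from the right): at x = 0, z = 12 mm in the jig's frame, lanes 46 mm apart at y = -69, -23, 23, 69. A lane is 26 mm wide, from x = -54 to 50; the lands between are 20 mm wide, 6 mm high (top z = 18). Axes as the jig.
- lane3 (a point): Centre of the floor of lane 3 (leftmost): at x = 0, z = 12 mm in the jig's frame, lanes 46 mm apart at y = -69, -23, 23, 69. A lane is 26 mm wide, from x = -54 to 50; the lands between are 20 mm wide, 6 mm high (top z = 18). Axes as the jig.
- guard (a joint): Angle of the spark guard, rad: 0 = folded down level over the bed (starts 0 to 0.12), 0.785 = half open, 45 degrees, 1.57 = upright, stop at 1.95. Clear sheet, 180 mm wide, in a dark frame; hinge along the jig's y at the far end of the bed. Stiff hinge: stays where it is left; about 3 N at the tab moves it.
- guard_hinge (a point): Middle of the guard's hinge axis, at x = 62, y = 0, z = 65 mm in the jig's frame.
- guard_tab (a point): Centre of the round black thumb tab in the middle of the guard's free edge, 140 mm from the hinge axis, in the guard's plane: a disc 22 mm in diameter, 14 mm thick along the jig's y, its centre 23 mm beyond the frame's edge on a 12 mm wide strip. Can be pinched from above, fingers closing along the jig's y; it then turns between the pads as the guard swings.
- coarse (a joint): Angle of the coarse knob, rad, growing clockwise seen from above; starts 0 to 0.5, stops at 0 and 4.5. 1 rad moves the stop and its pointer 15 mm along the jig's +x, away from the robot; the knob itself stays in place. About 0.08 N m to turn, stays where it is left.
- coarse_grip (a point): On the axis of the coarse knob at half its height (56 mm above the bench): black knurled round knob, 56 mm diameter, 24 mm high, from 44 to 68 mm above the bench, axis vertical, on the gear housing (90 x 90 mm, top at 40 mm). The fine knob stands on it. At x = 15, y = -170 mm in the jig's frame when the fine knob is at 0.
- fine (a joint): Angle of the fine knob, rad, growing clockwise seen from above; starts 0 to 0.1, stops at 0 and 5.0. 1 rad creeps the whole stop unit (gear housing, both knobs, rail, stop and pointer) 2.5 mm along the jig's +x, so a hand on the knob must drift along with it. About 0.11 N m to turn, stays where it is left.
- fine_grip (a point): On the axis of the fine knob, 90 mm above the bench: bare aluminium knurled knob, 26 mm diameter, 32 mm high, from 72 to 104 mm above the bench, coaxial with and above the coarse knob.
- slide: The length stop: dark steel block (40 x 36 x 14 mm, origin under its centre) on the rail, with a 160 mm long steel blade across the near end of the bed, and the pointer. It is moved by the knobs only, not by hand.
- pointer_tip (a point): Tip of the pointer, a thin (3 mm) steel bar that sticks out of the stop block to the right (-y), 28 mm above the bench, beside the scale bar.
- clip: Brass witness clip fixed on the scale bar, 14 x 21 mm, with a rib 3 mm thick and 7 mm high whose left end is the mark. Origin: under the left end of the rib; axes as the jig. The stop is set when the pointer's tip is at x = 0 in this frame; at the start it is 27 to 55 mm short (negative x).
- blank0: Square steel blank, 80 x 20 x 20 mm, about 0.25 kg, lying flat; origin at its centre, x along its length. All are alike. It starts on the mat, or is absent (None).
- blank1: Square steel blank, 80 x 20 x 20 mm, about 0.25 kg, lying flat; origin at its centre, x along its length. All are alike. It starts on the mat, or is absent (None).
- blank2: Square steel blank, 80 x 20 x 20 mm, about 0.25 kg, lying flat; origin at its centre, x along its length. All are alike. It starts on the mat, or is absent (None).
- blank3: Square steel blank, 80 x 20 x 20 mm, about 0.25 kg, lying flat; origin at its centre, x along its length. All are alike. It starts on the mat, or is absent (None).
- mat: Black rubber mat, 240 x 220 x 4 mm, fixed to the bench left of the jig; origin under its centre.
- hammer: Hammer, bystander.
- oil_can: Grey oil can, 60 mm diameter, 130 mm high, bystander.
- bushing: Brass bushing, 44 mm diameter, 30 mm high, bystander.
Mind the look-alikes: they are no part of the job. What is shaped like the blank0 but blue or red is not meant.

How it is judged:
By the outcome, as a careful person would: the job done as asked, in the order asked, and still so for the second after the job is handed in, with the robot touching nothing.
Of blank0, blank1, blank2, blank3 only 2 to 4 are there at a start; the rules pass over those that are not, and their reading is None.
At some moment in a run one of blank0, blank1, blank2, blank3 may be knocked a few centimetres aside while the robot is not near it.
Once in a run the grip may slacken for a moment while it holds something.
It also fails if it takes over 210 s, if anything falls off the work surface, if the arm or the gripper's body presses on something with over 40 N, if the wrist force passes 120 N, or if a joint passes its speed limit or range.

### The arm

A 7-joint arm with a two-finger parallel gripper is mounted at the origin on the work surface. World frame = base frame: x ahead of the robot, y to its left, z up, the work surface at z = 0. Lengths are in m, angles in rad, forces in N, time in s.
With the tool pointing down it reaches from about 0.4 to 0.875 m from the base axis. Payload 19.3 kg.
Tool frame: the origin (TCP) lies on the centre line of the jaws, within the pads' length; the fingertips stand 19 mm ahead of it and the grasp point (between the pads) is the TCP; z points along the fingers, y is the line along which they close (so a half turn about z gives the same grasp; the last joint's range is limited). The gripper opens to 85 mm and grips with 20 to 120 N. Pads are 22 mm wide; open, the fingers measure 114 mm over their backs; the gripper's body (76 mm by 85 mm) begins 54 mm behind the grasp point. The pads swing forward as they close: fully open they stand 13 mm farther back than shut.
Start: joints at [-1.31, 0.521, -0.036, 1.599, 0.021, 1.021, -0.113], TCP at [0.203, 0.591, 0.25] pointing down, gripper open.
Joint ranges: [-2.91, 2.91], [-0.3, 2.13], [-1.5, 1.42], [0.17, 2.43], [-1.26, 4.41], [0.16, 1.93], [-2.52, 2.52]. Speed limits (rad/s): [1.89, 1.89, 2.39, 2.39, 3.01, 3.01, 3.01].

### API

Orientations are given as a unit quaternion [w, x, y, z].
In Python, from bench import r, imaging, nets gives the robot as it stands.
- The arm moves only by the tool carry_out, never from a script. Its argument "deltas" is a list of rows, each a list of 4 numbers: the shift along the tool's x, y, z in mm, then the turn about the tool's z in rad. In form: [[dx, dy, dz, turn], ...]. A call has 1 to 8 rows; each row shifts and turns the commanded pose from where the row before left it, along the tool's axes as they then stand; what a row does not reach is not made up. A row lasts 1/10 s, in which the tool goes at most 50 mm and 8.59 degrees, less where a joint would pass 70% of its speed; a pose out of reach is approached as far as the arm can. A call with a gripper value outside its range is refused whole. "fingers" is the gripper's target within -1 to 1 (shut at 1, half-way at 0, fully open at -1), set as the call begins (left out, the last holds). The fingers move at their own pace and stop on an object; "newtons" is the grip in N (left out, the last holds). Time passes only in rows, so rows that do not move let the fingers close. It gives the time, the measured TCP pose, the force, the opening and the grip force at its end, in the units of the state.
- r.sense(): the state, without advancing time (a new reading comes with each control period).
- imaging.snapshot(name): name is "side" or "top" or "wrist"; returns the picture (400x640x3 uint8, red, green, blue); there is no depth.
- imaging.camera_model(name): a dict with "K" (3x3 intrinsics, pixels), "view" (4x4, takes a point from world to camera coordinates). Camera axes: x right, y up, looking along -z (the intrinsics and any distortion apply to the point x, -y, -z); pixel columns grow to the right and rows downward; lengths in m; the calibration is good to about 2 mm. A picture is of the moment at which its call begins: read the wrist's pose just before it. camera_model takes no time and is no camera call; for the wrist camera it gives the pose at the moment of the call.
- r.close_job(): hands the job in; it is judged then, once.
Trained networks look in the newest picture that a camera, given by its name, has taken for a name from the list of things; names that differ only in an ending like _2 or _b are one class to them, and where a whole thing is asked for, a point or a joint stands for the part that bears it (a point fixed in the world has none). Each returns a list of dicts, best first, with "conf" (0 to 1); they miss things now and then, are a little off and sometimes report something else, mostly with a low value. They report only what shows in the picture. A call takes as long as a camera call. They do not tell look-alikes from the thing itself.
- nets.spot_in(camera, query): "bbox" ([left, top, right, bottom] as shares, 0 to 1, of the picture: columns of its width, rows of its height, round what is visible of it).
- nets.spot_point(camera, query): "position" ([column, row] as shares, 0 to 1, of the picture: columns of its width, rows of its height: a listed point, or the origin of a listed thing).
The state is a dict: "clock": time; "qpos": joint angles; "joint_velocities": joint speeds; "joint_efforts": joint torques, N m; "eef_pos": TCP position; "ee_rot": TCP orientation; "wrist_force": force on the tool from outside, world axes, zero at the start; "torque": the same for the moment, N m; "finger_gap": opening from 0.0 (shut) to 1.0 (fully open); "gripper_force": force on a finger pad.
Only numpy, scipy, OpenCV 4.12 (cv2) and the standard library are available. Lean on these libraries where they do the work, as an engineer would, in place of code of your own. Each camera call takes 0.05 s, during which the arm holds its last target. There are 200 camera calls.

## Working session

There is one attempt and no reset: what is moved stays moved. The work goes in short steps, Python scripts to look and compute and a tool call to move; the robot and the scene stay as the last step left them, time stands still between calls to the robot, and variables do not carry over. Pictures are saved under pics/ and viewed, at most 14 in all, crops included, and the job is handed in when it is done.

Besides the shell and the picture viewer there is one more tool, called after "Request:" as a command line: name --pt "numbers of a row" for each row, then --argument value for the rest. carry_out: Moves the arm, as the interface text tells. Its arguments: {"type":"object","properties":{"deltas":{"type":"array"},"fingers":{"type":"number"},"newtons":{"type":"number"}},"required":["deltas"]}

```bash
mkdir -p pics; ls; cat > h.py <<'E'
import numpy as np, cv2
from bench import r, imaging, nets
def snap(n,f=None):
    im=imaging.snapshot(n)
    if f: cv2.imwrite('pics/'+f,im[:,:,::-1])
    return im
def proj(n,P):
    m=imaging.camera_model(n);V=np.array(m['view']);K=np.array(m['K'])
    p=V[:3,:3]@np.array(P,float)+V[:3,3]; p=np.array([p[0],-p[1],-p[2]]); q=K@p; return q[:2]/q[2]
def ray(n,uv,z,m=None):
    m=m or imaging.camera_model(n);V=np.array(m['view']);K=np.array(m['K'])
    d=np.linalg.inv(K)@np.array([uv[0],uv[1],1.]); d=np.array([d[0],-d[1],-d[2]])
    R=V[:3,:3];c=-R.T@V[:3,3];w=R.T@d
    return c+w*(z-c[2])/w[2]
def pt(n,q,k=1):
    return [(round(d['conf'],2),np.array(d['position'])*[640,400]) for d in nets.spot_point(n,q)[:k]]
E
python3 - <<'E'
from h import *
np.set_printoptions(precision=3,suppress=True)
s=r.sense();print({k:np.round(v,3) for k,v in s.items()})
for n in('top','side'):
    snap(n,n+'0.png');m=imaging.camera_model(n);print(n,[k for k in m],np.array(m['K']).tolist(),np.array(m['view']).tolist())
Z=dict(jig=0,lane0=.012,lane3=.012,guard_hinge=.065,guard_tab=.065,coarse_grip=.056,fine_grip=.09,pointer_tip=.028,clip=.022,blank0=.014)
for q,z in Z.items():
    for c,p in pt('top',q,6 if 'blank' in q else 1): print(q,c,p,ray('top',p,z))
E
```

```text
pics
{'clock': np.float64(0.0), 'qpos': array([-1.31 ,  0.522, -0.036,  1.6  ,  0.021,  1.021, -0.113]), 'joint_velocities': array([-0.003, -0.003, -0.   ,  0.   , -0.   ,  0.   , -0.001]), 'joint_efforts': array([ -0.001, -92.71 ,   1.98 , -36.993,   0.018,   0.008,  -0.   ]), 'eef_pos': array([0.203, 0.591, 0.25 ]), 'ee_rot': array([-0.   ,  0.165,  0.986, -0.001]), 'wrist_force': array([ 0.068, -0.535, -0.257]), 'torque': array([ 0.022, -0.046, -0.032]), 'gripper_force': np.float64(0.0), 'finger_gap': np.float64(0.999)}
top ['K', 'view'] [[398.61708649667787, 0.0, 316.23995045258897], [0.0, 398.61708649667787, 201.82253540009918], [0.0, 0.0, 1.0]] [[-0.022956042249700964, -0.9996855541328018, -0.010090241940762308, -0.007089748434280892], [0.9852940097897871, -0.024332625475402287, 0.16912609972986764, -0.5379722839820675], [-0.16931844080487304, -0.006059389050636777, 0.9855427689388928, -1.29449777998675], [0.0, 0.0, 0.0, 1.0]]
side ['K', 'view'] [[459.2600674559986, 0.0, 317.04162029131885], [0.0, 459.2600674559986, 193.26916788324112], [0.0, 0.0, 1.0]] [[-0.995902780452516, -0
[... 288 characters left out ...]
571 -0.071  0.   ]
lane0 0.98 [336.192 191.6  ] [ 0.578 -0.09   0.012]
lane3 0.98 [336.192 191.6  ] [ 0.578 -0.09   0.012]
guard_hinge 0.81 [328.32 171.68] [ 0.636 -0.063  0.065]
guard_tab 0.56 [330.496 209.4  ] [ 0.508 -0.066  0.065]
coarse_grip 0.16 [392.576 232.2  ] [ 0.428 -0.268  0.056]
fine_grip 0.52 [381.888 182.4  ] [ 0.589 -0.236  0.09 ]
pointer_tip 0.68 [392.832 232.4  ] [ 0.43  -0.274  0.028]
clip 0.47 [395.2  222.52] [ 0.464 -0.285  0.022]
blank0 0.71 [214.528 235.   ] [0.437 0.329 0.014]
blank0 0.67 [219.072 201.52 ] [0.552 0.316 0.014]
blank0 0.66 [212.416 273.88 ] [0.307 0.333 0.014]
blank0 0.6 [251.52 233.68] [0.439 0.203 0.014]
blank0 0.52 [174.72 258.32] [0.362 0.462 0.014]
```

View pics/top0.png

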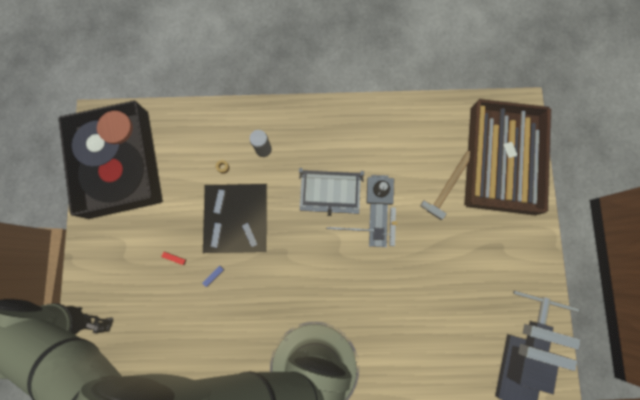

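View pics/side0.png

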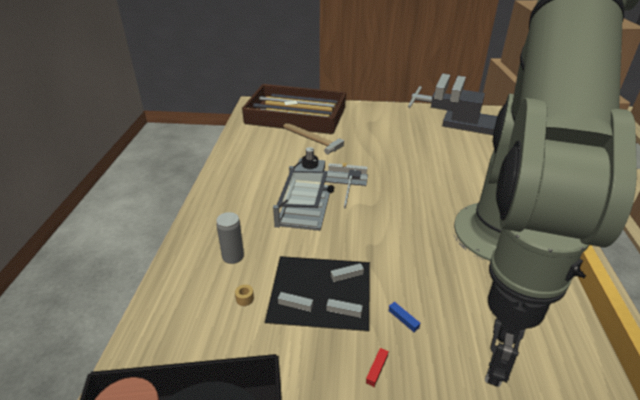

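The top view shows three steel blanks on the mat, at pixels (219,202), (215,235) and (250,235). The red and blue look-alikes lie off the mat. The jig is near (330,190), with the knobs at (380,188) and the clip at (393,222). I'll align the tool and look from close by.

Request:
carry_out --pt "0 0 -50 -0.111" --pt "0 0 -50 -0.111" --pt "0 0 -50 -0.11" --pt "-30 -32 0 0" --pt "-30 -32 0 0" --pt "-30 -32 0 0" --pt "-30 -32 0 0" --pt "-30 -32 0 0" --fingers -1

```text
clock: 1.4
eef_pos: [0.3542, 0.4297, 0.4005]
ee_rot: [0.0, -0.001, 1.0, 0.0]
wrist_force: [0.2, 1.4, -0.1]
finger_gap: 1.0
gripper_force: 0.0
```

Request:
carry_out --pt "-30 -32 0 0" --pt "-30 -32 0 0" --pt "-20 -32 0 0" --pt "0 -32 0 0" --pt "0 -32 0 0" --pt "0 0 0 0" --pt "0 0 0 0" --pt "0 0 0 0"

```text
clock: 2.2
eef_pos: [0.4332, 0.2721, 0.4003]
ee_rot: [0.0, -0.001, 1.0, 0.0]
wrist_force: [0.2, 0.6, -0.9]
finger_gap: 0.999
gripper_force: 0.0
```

```bash
python3 - <<'E'
from h import *
np.set_printoptions(precision=3,suppress=True)
s=r.sense();print(s['eef_pos'],s['ee_rot'],s['qpos'],s['clock'])
snap('wrist','w1.png')
for q,z in dict(blank0=.014,mat=0).items():
    for c,p in pt('wrist',q,6): print(q,c,p,ray('wrist',p,z))
V=np.array(imaging.camera_model('wrist')['view']);print(-V[:3,:3].T@V[:3,3])
E
```

```text
[0.433 0.272 0.4  ] [ 0.    -0.001  1.     0.   ] [-0.719  0.205  0.051  1.681 -0.011  1.256  0.908] 2.2
blank0 0.9 [442.816 108.08 ] [0.36  0.469 0.014]
blank0 0.82 [279.872 152.8  ] [0.432 0.208 0.014]
blank0 0.76 [342.592 221.48 ] [0.553 0.315 0.014]
blank0 0.69 [350.208 156.2  ] [0.437 0.324 0.014]
blank0 0.58 [356.928  65.08 ] [0.298 0.33  0.014]
mat 0.85 [313.92 190.32] [0.5   0.264 0.   ]
[0.36  0.272 0.524]
```

View pics/w1.png

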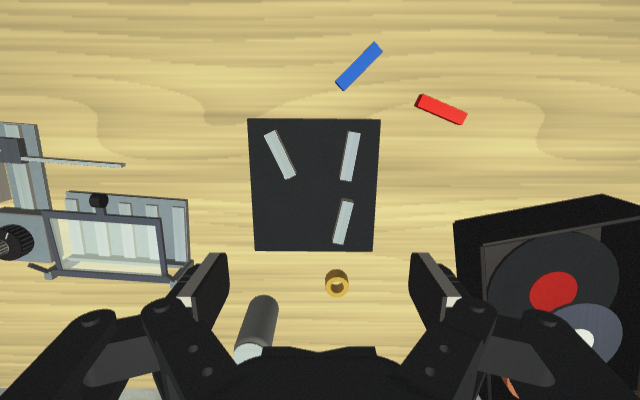

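The wrist view confirms three blanks on the mat, at pixels (280,155), (350,156) and (342,221). The bushing is at (337,283) and the jig is to the left. Next I'll look over the jig.

Request:
carry_out --pt "0 -45 0 0" --pt "0 -45 0 0" --pt "0 -45 0 0" --pt "0 -45 0 0" --pt "0 -45 0 0" --pt "0 -45 0 0" --pt "0 -45 0 0" --pt "0 -45 0 0"

```text
clock: 3.15
eef_pos: [0.4337, -0.09, 0.4005]
ee_rot: [0.0, -0.001, 1.0, 0.0]
wrist_force: [0.6, 0.4, -0.1]
finger_gap: 0.997
gripper_force: 0.0
```

Request:
carry_out --pt "0 -40 0 0" --pt "0 0 0 0" --pt "0 0 0 0" --pt "0 0 0 0"

```text
clock: 3.55
eef_pos: [0.4341, -0.1275, 0.4002]
ee_rot: [-0.0, -0.001, 1.0, 0.0]
wrist_force: [0.3, -0.6, -0.7]
finger_gap: 1.001
gripper_force: 0.0
```

```bash
python3 - <<'E'
from h import *
np.set_printoptions(precision=3,suppress=True)
s=r.sense();print(s['eef_pos'],s['ee_rot'],s['qpos'],s['clock'])
snap('wrist','w2.png')
Z=dict(jig=0,lane0=.012,lane1=.012,lane2=.012,lane3=.012,guard_hinge=.065,guard_tab=.065,coarse_grip=.056,fine_grip=.09,pointer_tip=.028,clip=.022)
for q,z in Z.items():
    for c,p in pt('wrist',q): print(q,c,p,ray('wrist',p,z))
E
```

```text
[ 0.434 -0.127  0.4  ] [-0.    -0.001  1.     0.   ] [-0.21   0.093  0.401  1.824 -0.039  1.232  1.776] 3.55
jig 0.65 [352.576 230.6  ] [ 0.577 -0.065  0.   ]
lane0 0.67 [312.832 225.4  ] [ 0.562 -0.138  0.012]
lane1 0.67 [312.832 225.4  ] [ 0.562 -0.138  0.012]
lane2 0.67 [312.832 225.4  ] [ 0.562 -0.138  0.012]
lane3 0.67 [312.832 225.4  ] [ 0.562 -0.138  0.012]
guard_hinge 0.8 [349.504 276.4  ] [ 0.633 -0.076  0.065]
guard_tab 0.64 [362.816 198.68 ] [ 0.497 -0.06   0.065]
coarse_grip 0.71 [251.2  240.32] [ 0.571 -0.24   0.056]
fine_grip 0.86 [244.608 250.48 ] [ 0.573 -0.243  0.09 ]
pointer_tip 0.84 [233.408 148.08 ] [ 0.423 -0.265  0.028]
clip 0.51 [233.984 172.2  ] [ 0.464 -0.269  0.022]
```

View pics/w2.png

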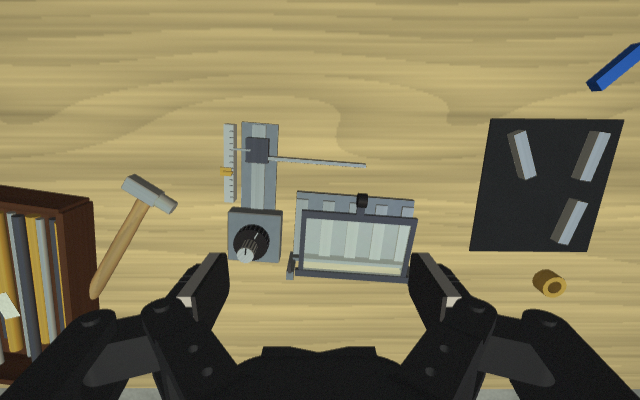

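The jig is at (350,230) with the tab at (362,200), the fine knob at (245,252), the pointer at (235,149) and the clip at (227,172). It is yawed by about −6°. I'll fit its pose and check the overlay.

```bash
cat >> h.py <<'E'
def J(pose,P):
    c,s=np.cos(pose[2]),np.sin(pose[2]); P=np.array(P,float)
    return np.array([pose[0]+c*P[0]-s*P[1],pose[1]+s*P[0]+c*P[1],P[2]])
E
python3 - <<'E'
from h import *
from scipy.optimize import least_squares
im=cv2.imread('pics/w2.png')
obs={(.062,0,.065):(349.5,276.4),(-.078,0,.065):(362.8,198.7),(.015,-.17,.09):(244.6,250.5),(.015,-.17,.056):(251.2,240.3),(0,0,0):(352.6,230.6),(-.065,.103,.006):(413,200),(-.065,-.103,.006):(297,191)}
f=lambda p:np.concatenate([proj('wrist',J(p,k))-v for k,v in obs.items()])
s=least_squares(f,[.571,-.069,-.1],loss='soft_l1');p=s.x;print(p,np.round(f(p).reshape(-1,2),1))
big=cv2.resize(im[115:290,215:430],None,fx=3.6,fy=3.4,interpolation=cv2.INTER_CUBIC)
def d(a,b,col):
    q=[((proj('wrist',J(p,x))-[215,115])*[3.6,3.4]).astype(int) for x in(a,b)]
    cv2.line(big,tuple(map(int,q[0])),tuple(map(int,q[1])),col,1)
for y in(-.103,.103): d((-.065,y,.012),(.065,y,.012),(0,0,255))
d((-.065,-.103,.012),(-.065,.103,.012),(0,0,255)); d((-.065,-.103,0),(-.065,.103,0),(0,0,255))
for y in(-.082,-.056,-.036,-.01,.01,.036,.056,.082): d((-.054,y,.018),(.05,y,.018),(0,255,0))
q=[(-.03,-.215),(-.03,-.125),(.06,-.125),(.06,-.215)]
for i in range(4): d(q[i]+(.04,),q[(i+1)%4]+(.04,),(255,0,0))
d((.062,-.103,.065),(.062,.103,.065),(255,0,255));d((-.078,-.007,.065),(-.078,.007,.065),(255,0,255))
cv2.imwrite('pics/o.png',big)
E
```

```text
[ 0.57348405 -0.06992015 -0.09392377] [[ 0.4  1.1]
 [-1.7 -0.4]
 [ 1.8 -0.4]
 [-0.2  0.7]
 [-1.9 -1.7]
 [ 0.7  1.2]
 [ 0.  -0.6]]
```

View pics/o.png

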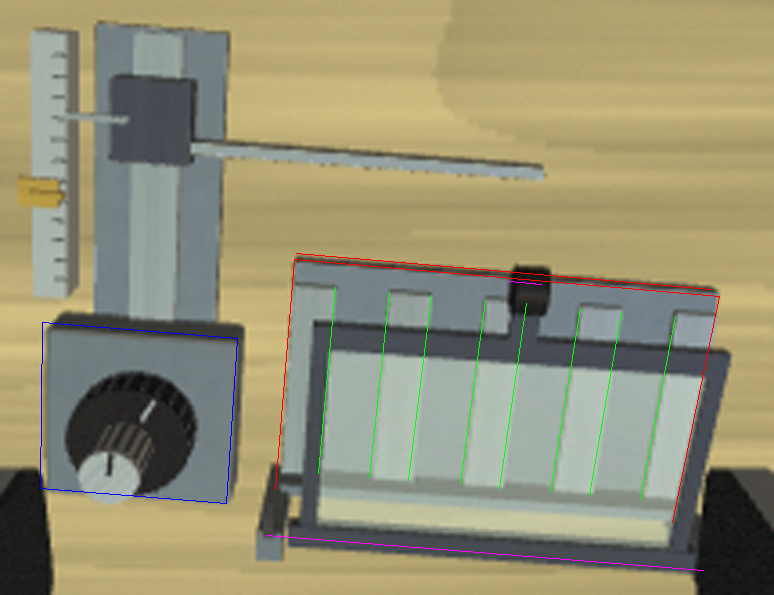

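```bash
python3 - <<'E'
from h import *
from scipy.optimize import least_squares
np.set_printoptions(precision=4,suppress=True)
B=lambda u,v:(215+u/3.6,115+v/3.4)
obs={(-.065,.103,.012):B(718,291),(-.065,-.103,.012):B(296,256),(-.054,-.056,.018):B(388,291),(-.054,-.036,.018):B(431,294),(-.054,.036,.018):B(580,306),(-.054,.056,.018):B(622,309),(-.054,.082,.018):B(676,312),(-.054,-.082,.018):B(337,288),(.062,0,.065):(349.5,275.5)}
f=lambda p:np.concatenate([proj('wrist',J(p,k))-v for k,v in obs.items()])
s=least_squares(f,[.571,-.069,-.1],loss='soft_l1');p=s.x;print(p);print(np.round(f(p).reshape(-1,2),1))
snap('side');uv=pt('side','guard_tab')[0];print(uv, pt('side','guard_hinge'))
for th in(0,.06,.12):
    P=J(p,(.062-.14*np.cos(th),0,.065+.14*np.sin(th)));print(th,P,proj('wrist',P)-B(530,290),proj('side',P))
E
```

```text
[ 0.5719 -0.0699 -0.0888]
[[ 0.3  0.4]
 [-0.7  0.4]
 [ 0.4 -0.4]
 [ 0.  -0.3]
 [ 0.1 -0.3]
 [-0.1 -0.1]
 [-0.2  0.3]
 [-0.5 -0.8]
 [ 0.7  1.2]]
(0.86, array([330.88, 188.4 ])) [(0.62, array([280.896, 188.   ]))]
0 [ 0.4942 -0.063   0.065 ] [-1.3195 -3.0081] [331.208  191.8576]
0.06 [ 0.4945 -0.063   0.0734] [-0.6224 -1.3125] [331.1665 189.5268]
0.12 [ 0.4952 -0.0631  0.0818] [0.0524 0.7547] [330.9543 187.1702]
```

Request:
carry_out --pt "0 0 0 0.09" --pt "-28 35 40 0" --pt "-27 35 40 0" --pt "0 0 40 0" --pt "0 0 40 0" --pt "0 0 40 0" --pt "0 0 20 0" --pt "0 0 0 0" --fingers 0

```text
clock: 5.1
eef_pos: [0.4836, -0.0744, 0.1913]
ee_rot: [-0.002, 0.044, 0.999, -0.0]
wrist_force: [0.3, -0.4, 0.9]
finger_gap: 0.5
gripper_force: 0.0
```

```bash
cat >> h.py <<'E'
POSE=[.5719,-.0699,-.0888]
def injig(P,pose=POSE):
    c,s=np.cos(pose[2]),np.sin(pose[2]);d=np.array(P)[:2]-pose[:2]
    return np.array([c*d[0]+s*d[1],-s*d[0]+c*d[1],P[2]])
def st():
    s=r.sense();q=s['ee_rot'];yaw=2*np.arctan2(q[2],q[1])
    print('jig mm',np.round(injig(s['eef_pos'])*1e3,1),'yaw rel jig',round((yaw-POSE[2])%(2*np.pi)-np.pi,3),'gap',round(s['finger_gap']*85,1),'F',np.round(s['wrist_force'],1),'T',np.round(s['torque'],2),'gf',np.round(s['gripper_force'],1),'t',s['clock'],'q7',np.round(s['qpos'][6],2))
E
python3 - <<'E'
from h import *
st();snap('wrist','w3.png')
print(pt('wrist','guard_tab'),proj('wrist',J(POSE,(.062-.14*np.cos(.095),0,.065+.14*np.sin(.095)))))
print(proj('wrist',r.sense()['eef_pos']))
E
```

```text
jig mm [-87.6 -12.3 191.3] yaw rel jig -0.0 gap 42.5 F [ 0.3 -0.4  0.9] T [-0.03 -0.03  0.01] gf 0.0 t 5.1 q7 1.7
[(0.69, array([338.176, 212.68 ]))] [333.65653695 211.58427551]
[318.24902273 276.37145373]
```

View pics/w3.png

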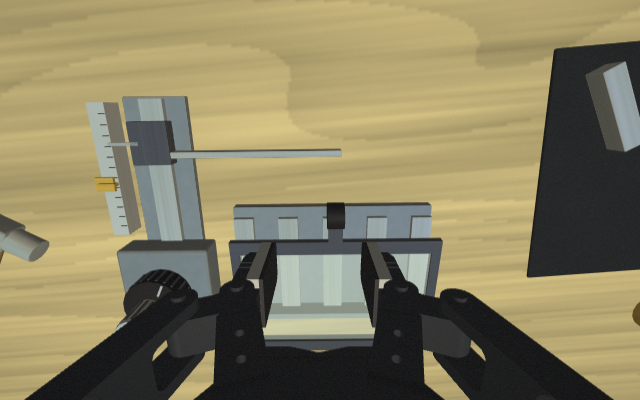

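The tab is at pixel (336,215), within a few pixels of the prediction. I'll descend and pinch it.

Request:
carry_out --pt "-5 7 10 0" --pt "-6 6 20 0" --pt "0 0 25 0" --pt "0 0 25 0" --pt "0 0 20 0" --pt "0 0 12 0" --pt "0 0 0 0" --pt "0 0 0 0"

```text
clock: 6.0
eef_pos: [0.4975, -0.0624, 0.0821]
ee_rot: [0.0, 0.044, 0.999, 0.0]
wrist_force: [0.4, 0.5, -0.2]
finger_gap: 0.498
gripper_force: 0.0
```

Request:
carry_out --pt "0 0 0 0" --pt "0 0 0 0" --pt "0 0 0 0" --pt "0 0 0 0" --pt "0 0 0 0" --pt "0 0 0 0" --fingers 1 --newtons 30

```text
clock: 6.6
eef_pos: [0.4974, -0.0621, 0.0817]
ee_rot: [0.0, 0.044, 0.999, 0.0]
wrist_force: [2.3, 5.0, 2.8]
finger_gap: 0.157
gripper_force: 32.7
```

```bash
python3 - <<'E'
from h import *
st()
a=.08
P=lambda t:np.array([62-140*np.cos(t),65+140*np.sin(t)])
for t in np.arange(.08,1.75,.12): print(round(t,2),P(t).round(),np.round((P(t+.12)-P(t))*[-1,-1],1))
E
```

```text
jig mm [-74.9   1.1  81.7] yaw rel jig 0.0 gap 13.4 F [2.3 5.  2.8] T [ 0.98 -0.72  0.2 ] gf 32.7 t 6.6 q7 1.74
0.08 [-78.  76.] [ -2.3 -16.6]
0.2 [-75.  93.] [ -4.3 -16.2]
0.32 [-71. 109.] [ -6.2 -15.6]
0.44 [-65. 125.] [ -8.  -14.7]
0.56 [-57. 139.] [ -9.8 -13.7]
0.68 [-47. 153.] [-11.3 -12.4]
0.8 [-36. 165.] [-12.7 -11. ]
0.92 [-23. 176.] [-13.9  -9.4]
1.04 [ -9. 186.] [-15.   -7.6]
1.16 [  6. 193.] [-15.8  -5.8]
1.28 [ 22. 199.] [-16.3  -3.8]
1.4 [ 38. 203.] [-16.7  -1.9]
1.52 [ 55. 205.] [-16.8   0.2]
1.64 [ 72. 205.] [-16.6   2.2]
```

Request:
carry_out --pt "-2 0 -16.6 0" --pt "-4 0 -16.2 0" --pt "-6 0 -15.6 0" --pt "-8 0 -14.7 0" --pt "-10 0 -13.5 0" --pt "-11.5 0 -12 0" --pt "-13 0 -10.5 0" --pt "0 0 0 0"

```text
clock: 7.4
eef_pos: [0.552, -0.0664, 0.1815]
ee_rot: [-0.0, 0.044, 0.999, 0.001]
wrist_force: [-4.4, 9.0, 8.5]
finger_gap: 0.156
gripper_force: 30.9
```

Request:
carry_out --pt "-14 0 -9 0" --pt "-15 0 -7.5 0" --pt "-16 0 -5.5 0" --pt "-16.3 0 -3.5 0" --pt "-16.7 0 -1.5 0" --pt "-16.8 0 0.5 0" --pt "0 0 0 0" --pt "0 0 0 0"

```text
clock: 8.2
eef_pos: [0.6465, -0.0738, 0.2073]
ee_rot: [0.0, 0.044, 0.999, 0.001]
wrist_force: [1.8, 11.2, 6.9]
finger_gap: 0.154
gripper_force: 29.8
```

```bash
python3 - <<'E'
from h import *
st();p=injig(r.sense()['eef_pos']);print(np.arctan2(p[2]-.065,.062-p[0]),np.hypot(p[2]-.065,.062-p[0]))
E
```

```text
jig mm [ 74.6   2.7 207.3] yaw rel jig 0.001 gap 13.1 F [ 1.8 11.2  6.9] T [ 2.35 -0.29 -0.04] gf 29.8 t 8.2 q7 1.69
1.6592288324888405 0.14287382348189373
```

Request:
carry_out --pt "0 0 0 0" --pt "0 0 0 0" --pt "0 0 0 0" --pt "0 0 -20 0" --pt "0 0 -25 0" --pt "0 0 -25 0" --pt "25 0 0 0" --pt "35 0 0 0" --fingers 0

```text
clock: 9.0
eef_pos: [0.5858, -0.0708, 0.2771]
ee_rot: [0.0, 0.045, 0.999, -0.0]
wrist_force: [1.0, -0.3, 0.1]
finger_gap: 0.496
gripper_force: 0.0
```

Request:
carry_out --pt "35 0 0 0" --pt "35 0 0 0" --pt "35 0 0 0" --pt "25 0 0 0" --pt "0 0 0 0" --pt "0 0 0 0"

```text
clock: 9.6
eef_pos: [0.4565, -0.059, 0.2775]
ee_rot: [0.0, 0.044, 0.999, 0.0]
wrist_force: [-0.2, -0.1, 0.3]
finger_gap: 0.499
gripper_force: 0.0
```

```bash
python3 - <<'E'
from h import *
st();im=snap('wrist')
big=cv2.resize(im[:,:,::-1][150:310,60:460],None,fx=2,fy=2,interpolation=cv2.INTER_CUBIC)
big=cv2.resize(im[:,:,::-1],(800,500))
def d(a,b,col):
    q=[(proj('wrist',J(POSE,x))*1.25).astype(int) for x in(a,b)]
    cv2.line(big,tuple(map(int,q[0])),tuple(map(int,q[1])),col,1)
d((-.065,-.103,.012),(-.065,.103,.012),(0,0,255))
for y in(-.103,.103): d((-.065,y,.012),(.065,y,.012),(0,0,255))
for y in(-.082,-.056,-.036,-.01,.01,.036,.056,.082): d((-.054,y,.018),(.05,y,.018),(0,255,0))
d((.05,-.08,.032),(.05,.08,.032),(255,0,0))
cv2.imwrite('pics/w4.png',big)
cv2.imwrite('w4raw.png',im[:,:,::-1]);m=imaging.camera_model('wrist');np.savez('w4.npz',K=m['K'],view=m['view'])
E
```

```text
jig mm [-115.9    0.7  277.5] yaw rel jig -0.0 gap 42.5 F [-0.2 -0.1  0.3] T [-0.01 -0.05  0.03] gf 0.0 t 9.6 q7 1.59
```

View pics/w4.png

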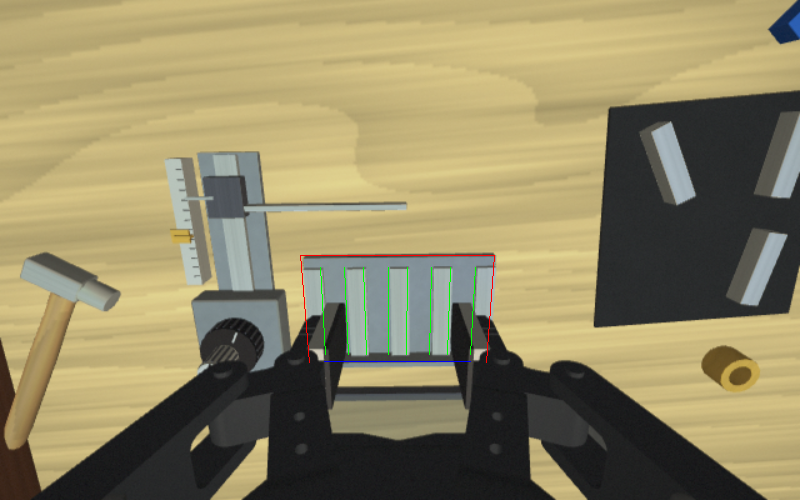

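The overlay fits the bed edges and lands within about 1 px, and the guard is up. Now the mat.

Request:
carry_out --pt "0 35 0 0" --pt "0 40 0 0" --pt "0 40 0 0" --pt "0 40 0 0" --pt "0 40 0 0" --pt "0 40 0 0" --pt "0 40 0 0" --pt "10 40 0 0" --fingers -0.2

```text
clock: 10.45
eef_pos: [0.4755, 0.2575, 0.2766]
ee_rot: [0.0, 0.045, 0.999, -0.0]
wrist_force: [-0.3, -0.6, -0.1]
finger_gap: 0.599
gripper_force: 0.0
```

Request:
carry_out --pt "0 0 0 0" --pt "0 0 0 0" --pt "0 0 0 0"

```text
clock: 10.75
eef_pos: [0.4749, 0.2549, 0.2768]
ee_rot: [-0.0, 0.045, 0.999, -0.0]
wrist_force: [-0.0, -1.1, -0.5]
finger_gap: 0.604
gripper_force: 0.0
```

```bash
cat >> h.py <<'E'
def blanks(z=.024,f=None,lo=150):
    s=r.sense();im=snap('wrist',f);m=imaging.camera_model('wrist')
    hsv=cv2.cvtColor(im,cv2.COLOR_RGB2HSV)
    mk=((hsv[:,:,2]>lo)&(hsv[:,:,1]<50)).astype(np.uint8)
    mk=cv2.morphologyEx(mk,cv2.MORPH_OPEN,np.ones((3,3)))
    out=[]
    for c in cv2.findContours(mk,cv2.RETR_EXTERNAL,cv2.CHAIN_APPROX_NONE)[0]:
        if cv2.contourArea(c)<300: continue
        W=np.array([ray('wrist',u,z,m)[:2] for u in c[:,0,:]])*1e3
        (x,y),(a,b),ang=cv2.minAreaRect(W.astype(np.float32))
        if a<b: a,b,ang=b,a,ang+90
        ang=(ang+90)%180-90
        print('blank?',np.round([x,y],1),'size',round(a,1),round(b,1),'yaw deg',round(ang,1),'px',c[:,0,:].mean(0).round())
        out.append((x,y,a,b,ang))
    return out
E
python3 - <<'E'
from h import *
st();print(r.sense()['eef_pos']);blanks(f='w5.png')
# refine jig from w4
from scipy.optimize import minimize
g=cv2.cvtColor(cv2.imread('w4raw.png'),cv2.COLOR_BGR2GRAY).astype(np.float32);g=cv2.GaussianBlur(g,(3,3),0)
mag=np.hypot(cv2.Sobel(g,5,1,0),cv2.Sobel(g,5,0,1))
D=np.load('w4.npz');K=D['K'];V=D['view']
pts=[(x,y,.018) for y in(-.056,-.036,-.01,.01,.036) for x in np.linspace(-.053,.0,25)]+[(-.065,y,.012) for y in np.linspace(-.1,.1,60)]
pts+=[(-.054,y+d,.018) for y in(-.046,0,.046) for d in np.linspace(-.009,.009,15)]
def cost(p):
    W=np.array([J(p,x) for x in pts]);c=W@V[:3,:3].T+V[:3,3];c=c*[1,-1,-1];q=c@K.T;q=(q[:,:2]/q[:,2:]).astype(np.float32)
    return -cv2.remap(mag,q[:,0].copy(),q[:,1].copy(),cv2.INTER_LINEAR).mean()
best=min((minimize(cost,np.array(POSE)+[a,b,0],method='Nelder-Mead',options=dict(initial_simplex=np.array(POSE)+[a,b,0]+np.array([[0,0,0],[.003,0,0],[0,.003,0],[0,0,.02]]))) for a in(-.002,0,.002) for b in(-.002,0,.002)),key=lambda s:s.fun)
print(best.x,best.fun,cost(POSE))
E
```

```text
jig mm [-125.4  315.   276.8] yaw rel jig -0.001 gap 51.3 F [-0.  -1.1 -0.5] T [-0.06  0.02 -0.03] gf 0.0 t 10.75 q7 0.96
[0.47492809 0.2549376  0.27678055]
blank? [ 560.3 -153.5] size 100.9 20.4 yaw deg -4.4 px [ 25. 256.]
blank? [561.9 -57.5] size 199.2 114.7 yaw deg 85.6 px [ 97. 247.]
blank? [551.8 313.8] size 79.0 19.4 yaw deg -12.1 px [369. 222.]
blank? [434.3 208.9] size 78.9 19.5 yaw deg 24.1 px [277. 139.]
blank? [436.7 322.6] size 79.1 19.4 yaw deg -9.0 px [372. 131.]
[ 0.56945178 -0.0677892  -0.07701318] -151.1801300048828 -97.86158
```

Request:
carry_out --pt "0 0 15 -0.128" --pt "0 0 15 -0.128" --pt "0 0 15 -0.127" --pt "0 0 15 -0.127" --pt "28 -13 20 0" --pt "28 -12.5 20 0" --pt "0 0 30 0" --pt "0 0 0 0" --fingers -0.1 --newtons 60

```text
clock: 11.6
eef_pos: [0.4327, 0.2078, 0.1451]
ee_rot: [-0.002, -0.208, 0.978, -0.001]
wrist_force: [0.1, 1.1, -0.1]
finger_gap: 0.552
gripper_force: 0.0
```

```bash
sed -i 's/^POSE=.*/POSE=[.5695,-.0678,-.0770]/' h.py; cat >> h.py <<'E'
def to(x,y,z,yaw):
    "tool-frame move (mm, rad) to a world target in mm/deg, after the turn"
    s=r.sense();q=s['ee_rot'];t=2*np.arctan2(q[2],q[1]);p=s['eef_pos']*1e3
    turn=-((np.radians(yaw)-t+np.pi/2)%np.pi-np.pi/2); n=t-turn
    X=np.array([np.cos(n),np.sin(n)]);Y=np.array([X[1],-X[0]]);d=np.array([x,y])-p[:2]
    print('at',p.round(1),'turn',round(turn,3),'then x y z',np.round([d@X,d@Y,p[2]-z],1),'q7',s['qpos'][6].round(2))
E
python3 - <<'E'
from h import *
st();to(434.3,208.9,30,24.1)
print(pt('wrist','blank0',3)) if 0 else None
E
```

```text
jig mm [-157.6  264.3  145.1] yaw rel jig 0.496 gap 46.9 F [ 0.1  1.1 -0.1] T [-0.03 -0.07  0.01] gf 0.0 t 11.6 q7 1.47
at [432.7 207.8 145.1] turn -0.001 then x y z [ -1.9   0.3 115.1] q7 1.47
```

Request:
carry_out --pt "-2 0 25 0" --pt "0 0 25 0" --pt "0 0 25 0" --pt "0 0 20 0" --pt "0 0 12 0" --pt "0 0 8 0" --pt "0 0 0 0" --pt "0 0 0 0"

```text
clock: 12.4
eef_pos: [0.436, 0.2106, 0.0328]
ee_rot: [0.0, -0.209, 0.978, 0.0]
wrist_force: [-0.0, -0.2, -0.2]
finger_gap: 0.553
gripper_force: 0.0
```

Request:
carry_out --pt "0 0 0 0" --pt "0 0 0 0" --pt "0 0 0 0" --pt "0 0 0 0" --pt "0 0 0 0" --fingers 1

```text
clock: 12.9
eef_pos: [0.4359, 0.2106, 0.0329]
ee_rot: [0.001, -0.209, 0.978, 0.0]
wrist_force: [-1.9, -1.4, 15.3]
finger_gap: 0.209
gripper_force: 58.5
```

Request:
carry_out --pt "0 0 -15 0" --pt "0 0 -25 0" --pt "0 0 -30 0" --pt "0 0 -30 0" --pt "0 0 0 0" --pt "0 0 0 0"

```text
clock: 13.5
eef_pos: [0.4356, 0.2106, 0.1325]
ee_rot: [0.001, -0.209, 0.978, 0.0]
wrist_force: [0.0, -0.5, -2.8]
finger_gap: 0.213
gripper_force: 60.2
```

```bash
python3 - <<'E'
from h import *
st()
for y in(-.069,-.023,.023,.069):
    p=J(POSE,(-.002,y,0))*1e3; print(y,p.round(1)); to(p[0],p[1],130,np.degrees(POSE[2]))
E
```

```text
jig mm [-154.9  267.3  132.5] yaw rel jig 0.498 gap 18.1 F [ 0.  -0.5 -2.8] T [ 0.02 -0.01 -0.03] gf 60.2 t 13.5 q7 1.47
-0.069 [ 562.2 -136.4    0. ]
at [435.6 210.6 132.5] turn 0.498 then x y z [-152.9 -336.3    2.5] q7 1.47
-0.023 [565.7 -90.6   0. ]
at [435.6 210.6 132.5] turn 0.498 then x y z [-152.9 -290.3    2.5] q7 1.47
0.023 [569.3 -44.7   0. ]
at [435.6 210.6 132.5] turn 0.498 then x y z [-152.9 -244.3    2.5] q7 1.47
0.069 [572.8   1.1   0. ]
at [435.6 210.6 132.5] turn 0.498 then x y z [-152.9 -198.3    2.5] q7 1.47
```

Request:
carry_out --pt "0 0 0 0.125" --pt "0 0 0 0.125" --pt "0 0 0 0.124" --pt "0 0 0 0.124" --pt "-18 -36 0 0" --pt "-19 -36 0 0" --pt "-19 -36 0 0" --pt "-19 -36 0 0"

```text
clock: 14.3
eef_pos: [0.499, 0.0595, 0.1309]
ee_rot: [-0.001, 0.038, 0.999, -0.0]
wrist_force: [0.4, 1.0, -1.6]
finger_gap: 0.213
gripper_force: 60.1
```

Request:
carry_out --pt "-19 -36 0 0" --pt "-19 -36 0 0" --pt "-20 -37 0 0" --pt "-20 -37 0 0" --pt "0 0 0 0" --pt "0 0 0 0" --pt "0 0 0 0"

```text
clock: 15.0
eef_pos: [0.5651, -0.0896, 0.1311]
ee_rot: [-0.001, 0.038, 0.999, 0.0]
wrist_force: [0.4, 0.4, -1.7]
finger_gap: 0.213
gripper_force: 60.2
```

```bash
cat >> h.py <<'E'
def lane(i,z,xj=-.002):
    st();p=J(POSE,(xj,-.069+.046*i,0))*1e3;to(p[0],p[1],z,np.degrees(POSE[2]))
E
python3 - <<'E'
from h import *
lane(1,42);snap('wrist','w6.png')
E
```

```text
jig mm [ -2.7 -22.1 131.1] yaw rel jig 0.001 gap 18.1 F [ 0.4  0.4 -1.7] T [0.07 0.   0.01] gf 60.2 t 15.0 q7 1.69
at [565.1 -89.6 131.1] turn 0.001 then x y z [-0.7 -0.9 89.1] q7 1.69
```

View pics/w6.png

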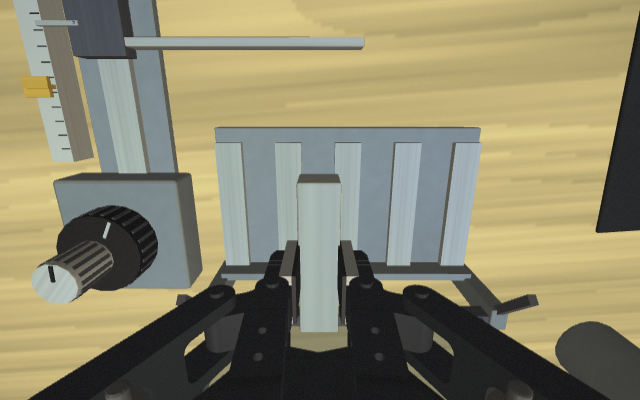

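The blank is held squarely at column 320 with lane 1 (columns 301–335) ahead of it. I'll refine the jig pose from this closer image.

```bash
cat > fit.py <<'E'
from h import *
from scipy.optimize import minimize
def fit(fn):
    g=cv2.cvtColor(cv2.imread(fn),cv2.COLOR_BGR2GRAY).astype(np.float32);g=cv2.GaussianBlur(g,(3,3),0)
    mag=np.hypot(cv2.Sobel(g,5,1,0),cv2.Sobel(g,5,0,1))
    m=imaging.camera_model('wrist');K=np.array(m['K']);V=np.array(m['view'])
    pts=[(x,y,.018) for y in(-.082,-.056,-.036,.01,.036,.056) for x in np.linspace(-.053,.0,25)]+[(-.065,y,.012) for y in np.linspace(-.1,.1,60)]
    def cost(p):
        W=np.array([J(p,x) for x in pts]);c=W@V[:3,:3].T+V[:3,3];c=c*[1,-1,-1];q=c@K.T;q=(q[:,:2]/q[:,2:]).astype(np.float32)
        return -cv2.remap(mag,q[:,0].copy(),q[:,1].copy(),cv2.INTER_LINEAR).mean()
    b=min((minimize(cost,np.array(POSE)+[a,c,0],method='Nelder-Mead',options=dict(initial_simplex=np.array(POSE)+[a,c,0]+np.array([[0,0,0],[.003,0,0],[0,.003,0],[0,0,.02]]))) for a in(-.002,0,.002) for c in(-.002,0,.002)),key=lambda s:s.fun)
    print('fit',b.x,b.fun,cost(POSE))
E
python3 -c "
from fit import *
fit('pics/w6.png')"
```

```text
fit [ 0.57211153 -0.0674486  -0.07587123] -158.47950744628906 -75.57819
```

Request:
carry_out --pt "0 -0.7 20 0" --pt "0 0 25 0" --pt "0 0 20 0" --pt "0 0 10 0" --pt "0 0 5 0" --pt "0 0 5 0" --pt "0 0 3 0" --pt "0 0 0 0"

```text
clock: 15.85
eef_pos: [0.5659, -0.0911, 0.0442]
ee_rot: [0.0, 0.038, 0.999, 0.0]
wrist_force: [0.4, 0.4, -2.8]
finger_gap: 0.21
gripper_force: 60.1
```

```bash
sed -i 's/^POSE=.*/POSE=[.5715,-.0676,-.0760]/' h.py; python3 -c "
from h import *
lane(1,41)"
```

```text
jig mm [ -3.8 -23.9  44.2] yaw rel jig -0.001 gap 17.8 F [ 0.4  0.4 -2.8] T [-0.04 -0.02  0.02] gf 60.1 t 15.85 q7 1.72
at [565.9 -91.1  44.2] turn -0.001 then x y z [-1.8  0.9  3.2] q7 1.72
```

Request:
carry_out --pt "0 0.5 2 0" --pt "0 0 1.5 0" --pt "0 0 0 0"

```text
clock: 16.15
eef_pos: [0.566, -0.0906, 0.041]
ee_rot: [0.0, 0.038, 0.999, 0.0]
wrist_force: [-1.5, 0.3, 3.6]
finger_gap: 0.213
gripper_force: 61.0
```

Request:
carry_out --pt "0 0 0 0" --pt "0 0 0 0" --pt "0 0 0 0" --pt "0 0 -15 0" --pt "0 0 -25 0" --pt "0 0 -30 0" --pt "10 0 -30 0" --pt "30 0 0 0" --fingers 0.2

```text
clock: 16.95
eef_pos: [0.5287, -0.0879, 0.1448]
ee_rot: [0.004, 0.038, 0.999, -0.0]
wrist_force: [-0.2, -0.2, -0.1]
finger_gap: 0.398
gripper_force: 0.0
```

Request:
carry_out --pt "20 30 0 0" --pt "20 40 0 0" --pt "20 40 0 0" --pt "0 40 0 0" --pt "0 40 0 0" --pt "0 40 0 0" --pt "0 40 0 0" --pt "0 40 0 0"

```text
clock: 17.75
eef_pos: [0.4899, 0.2279, 0.1418]
ee_rot: [0.0, 0.038, 0.999, 0.0]
wrist_force: [0.4, -0.9, 0.2]
finger_gap: 0.401
gripper_force: 0.0
```

Request:
carry_out --pt "0 20 -40 0" --pt "0 0 -40 0" --pt "0 0 -20 0" --pt "0 0 0 0" --pt "0 0 0 0" --fingers -0.1

```text
clock: 18.25
eef_pos: [0.4913, 0.246, 0.2413]
ee_rot: [0.0, 0.038, 0.999, 0.0]
wrist_force: [-0.3, 0.5, -0.6]
finger_gap: 0.548
gripper_force: 0.0
```

```bash
python3 -c "
from h import *
st()
for b in blanks(f='w7.png'): 
    if b[1]>100: to(b[0],b[1],33,b[4])"
```

```text
jig mm [-103.8  306.6  241.3] yaw rel jig -0.001 gap 46.6 F [-0.3  0.5 -0.6] T [ 0.04 -0.04  0.02] gf 0.0 t 18.25 q7 1.04
blank? [630.1 -79. ] size 191.9 4.5 yaw deg 85.6 px [ 74. 300.]
blank? [ 573.8 -153.4] size 73.0 20.3 yaw deg -4.4 px [  5. 267.]
blank? [561.8 -46.7] size 179.0 113.4 yaw deg 85.6 px [ 91. 245.]
blank? [545.6 314.5] size 67.8 19.4 yaw deg -12.0 px [381. 215.]
blank? [436.2 322.3] size 79.0 19.4 yaw deg -9.0 px [386. 118.]
at [491.1 245.8 240.5] turn 0.132 then x y z [-39.1  78.5 207.5] q7 1.04
at [491.1 245.8 240.5] turn 0.081 then x y z [ 66.1  66.9 207.5] q7 1.04
```

Request:
carry_out --pt "0 0 20 0.081" --pt "22 22 25 0" --pt "22 22 25 0" --pt "22 23 25 0" --pt "0 0 25 0" --pt "0 0 20 0" --pt "0 0 0 0" --pt "0 0 0 0"

```text
clock: 19.1
eef_pos: [0.4367, 0.322, 0.1004]
ee_rot: [-0.0, 0.079, 0.997, -0.001]
wrist_force: [0.3, 0.2, 0.5]
finger_gap: 0.55
gripper_force: 0.0
```

```bash
python3 -c "
from h import *
to(436.5,322.5,33,-9.0)"
```

```text
at [436.7 322.  100.4] turn -0.001 then x y z [ 0.3  0.4 67.4] q7 0.85
```

Request:
carry_out --pt "0 0 25 0" --pt "0 0 22 0" --pt "0 0 12 0" --pt "0 0 8 0" --pt "0 0 0 0" --pt "0 0 0 0"

```text
clock: 19.7
eef_pos: [0.4371, 0.3227, 0.0343]
ee_rot: [0.0, 0.079, 0.997, 0.0]
wrist_force: [0.7, -0.2, -0.5]
finger_gap: 0.549
gripper_force: 0.0
```

Request:
carry_out --pt "0 0 0 0" --pt "0 0 0 0" --pt "0 0 0 0" --pt "0 0 0 0" --pt "0 0 0 0" --fingers 1

```text
clock: 20.2
eef_pos: [0.4371, 0.3229, 0.0345]
ee_rot: [0.0, 0.079, 0.997, 0.0]
wrist_force: [-1.5, -1.4, 11.2]
finger_gap: 0.21
gripper_force: 58.7
```

Request:
carry_out --pt "0 0 -15 0" --pt "0 0 -25 0" --pt "0 0 -30 0" --pt "0 0 -30 0" --pt "0 0 0 -0.08" --pt "0 0 0 0"

```text
clock: 20.8
eef_pos: [0.437, 0.3229, 0.1352]
ee_rot: [0.001, 0.038, 0.999, 0.001]
wrist_force: [0.3, -0.2, -2.1]
finger_gap: 0.212
gripper_force: 59.8
```

```bash
python3 -c "
from h import *
lane(3,42)"
```

```text
jig mm [-163.8  379.1  135.2] yaw rel jig -0.0 gap 18.0 F [ 0.3 -0.2 -2.1] T [-0.01  0.04 -0.02] gf 59.8 t 20.8 q7 0.9
at [437.  322.9 135.2] turn -0.0 then x y z [-161.8 -310.1   93.2] q7 0.9
```

Request:
carry_out --pt "-18 -34 0 0" --pt "-18 -35 0 0" --pt "-18 -35 0 0" --pt "-18 -35 0 0" --pt "-18 -35 0 0" --pt "-18 -35 0 0" --pt "-18 -35 0 0" --pt "-18 -35 0 0"

```text
clock: 21.6
eef_pos: [0.5586, 0.0316, 0.1334]
ee_rot: [-0.0, 0.04, 0.999, -0.0]
wrist_force: [0.8, 0.5, -2.5]
finger_gap: 0.208
gripper_force: 59.8
```

Request:
carry_out --pt "-18 -31 0 0" --pt "0 0 0 0" --pt "0 0 0 0" --pt "0 0 0 0"

```text
clock: 22.0
eef_pos: [0.5736, 0.0018, 0.1333]
ee_rot: [-0.0, 0.039, 0.999, 0.0]
wrist_force: [-0.3, -0.0, -0.8]
finger_gap: 0.215
gripper_force: 59.8
```

```bash
python3 -c "
from fit import *
lane(3,42.5);snap('wrist','w8.png');fit('pics/w8.png')"
```

```text
jig mm [ -3.1  69.4 133.3] yaw rel jig -0.002 gap 18.3 F [-0.3 -0.  -0.8] T [0.03 0.04 0.05] gf 59.8 t 22.0 q7 1.52
at [573.6   1.8 133.3] turn -0.002 then x y z [-1.1 -0.4 90.8] q7 1.52
fit [ 0.57210905 -0.0677126  -0.07775239] -139.41683959960938 -121.634094
```

Request:
carry_out --pt "0 -0.4 20 0" --pt "0 0 25 0" --pt "0 0 20 0" --pt "0 0 10 0" --pt "0 0 6 0" --pt "0 0 5 0" --pt "0 0 4 0" --pt "0 0 0 0"

```text
clock: 22.85
eef_pos: [0.5742, 0.0006, 0.0436]
ee_rot: [0.0, 0.039, 0.999, 0.0]
wrist_force: [0.6, 0.1, -2.2]
finger_gap: 0.213
gripper_force: 59.8
```

```bash
python3 -c "
from fit import *
lane(3,42.5)"
```

```text
jig mm [-2.5 68.2 43.6] yaw rel jig -0.002 gap 18.1 F [ 0.6  0.1 -2.2] T [-0.    0.03 -0.01] gf 59.8 t 22.85 q7 1.55
at [574.2   0.6  43.6] turn -0.002 then x y z [-0.5  0.8  1.1] q7 1.55
```

Request:
carry_out --pt "0 0.6 1 0" --pt "0 0 0 0" --pt "0 0 0 0"

```text
clock: 23.15
eef_pos: [0.5743, 0.0012, 0.0428]
ee_rot: [0.0, 0.039, 0.999, 0.0]
wrist_force: [0.2, -0.8, -1.5]
finger_gap: 0.21
gripper_force: 59.8
```

Request:
carry_out --pt "0 0 0 0" --pt "0 0 0 0" --pt "0 0 0 0" --pt "0 0 -15 0" --pt "0 0 -25 0" --pt "0 0 -30 0" --pt "10 0 -35 0" --pt "30 20 -35 0" --fingers 0.2

```text
clock: 23.95
eef_pos: [0.5368, 0.0219, 0.1847]
ee_rot: [0.001, 0.041, 0.999, -0.0]
wrist_force: [-0.1, 1.2, 0.5]
finger_gap: 0.404
gripper_force: 0.0
```

Request:
carry_out --pt "30 40 -35 0" --pt "30 40 -30 0" --pt "30 40 0 0" --pt "20 40 0 0" --pt "0 40 0 0" --pt "0 40 0 0" --pt "0 0 0 0" --pt "0 0 0 0" --fingers -0.1

```text
clock: 24.75
eef_pos: [0.4534, 0.2587, 0.2375]
ee_rot: [0.0, 0.038, 0.999, 0.0]
wrist_force: [1.2, -1.0, 0.4]
finger_gap: 0.546
gripper_force: 0.0
```

```bash
python3 -c "
from h import *
st()
for b in blanks(f='w9.png'): 
    if b[1]>100: to(b[0],b[1],33,b[4])"
```

```text
jig mm [-142.5  316.3  237.5] yaw rel jig -0.0 gap 46.4 F [ 1.2 -1.   0.4] T [-0.06  0.03 -0.01] gf 0.0 t 24.75 q7 0.93
blank? [ 579.2 -147.5] size 69.9 18.7 yaw deg -21.1 px [  5. 298.]
blank? [561.2 -47.5] size 179.1 113.8 yaw deg 85.5 px [ 79. 271.]
blank? [526.3 318.2] size 26.6 19.4 yaw deg -11.9 px [374. 232.]
at [453.6 257.7 237.4] turn 0.129 then x y z [-58.7  74.2 204.4] q7 0.93
```

View pics/w9.png

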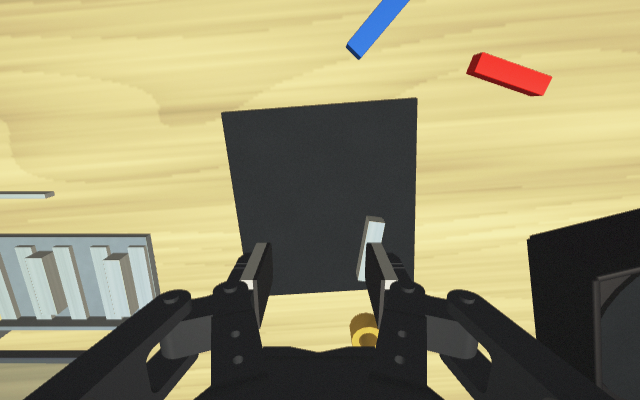

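Request:
carry_out --pt "0 0 10 0.135" --pt "-21 19 25 0" --pt "-21 19 25 0" --pt "-21 19 25 0" --pt "-21 18.5 25 0" --pt "0 0 25 0" --pt "0 0 0 0" --pt "0 0 0 0"

```text
clock: 25.6
eef_pos: [0.5519, 0.3131, 0.1027]
ee_rot: [-0.0, 0.107, 0.994, -0.0]
wrist_force: [0.4, -0.6, 1.0]
finger_gap: 0.55
gripper_force: 0.0
```

```bash
python3 -c "
from h import *
to(551.8,313.8,33,-12.1)"
```

```text
at [551.9 313.1 102.7] turn -0.003 then x y z [ 0.2  0.7 69.7] q7 0.87
```

Request:
carry_out --pt "0 0.5 25 0" --pt "0 0 22 0" --pt "0 0 14 0" --pt "0 0 8 0" --pt "0 0 0 0" --pt "0 0 0 0"

```text
clock: 26.2
eef_pos: [0.5523, 0.3149, 0.0338]
ee_rot: [0.0, 0.106, 0.994, 0.0]
wrist_force: [-0.6, 0.5, 1.1]
finger_gap: 0.546
gripper_force: 0.0
```

Request:
carry_out --pt "0 0 0 0" --pt "0 0 0 0" --pt "0 0 0 0" --pt "0 0 0 0" --pt "0 0 0 0" --fingers 1

```text
clock: 26.7
eef_pos: [0.5522, 0.315, 0.0338]
ee_rot: [0.0, 0.106, 0.994, 0.0]
wrist_force: [-2.1, -0.3, 9.1]
finger_gap: 0.216
gripper_force: 59.1
```

Request:
carry_out --pt "0 0 -15 0" --pt "0 0 -25 0" --pt "0 0 -30 0" --pt "0 0 -30 0" --pt "0 0 0 -0.135" --pt "0 0 0 0"

```text
clock: 27.3
eef_pos: [0.5522, 0.315, 0.1346]
ee_rot: [0.001, 0.038, 0.999, 0.001]
wrist_force: [-0.6, -0.2, -1.1]
finger_gap: 0.212
gripper_force: 59.5
```

```bash
python3 -c "
from h import *
lane(0,42)"
```

```text
jig mm [-48.3 380.  134.6] yaw rel jig 0.001 gap 18.0 F [-0.6 -0.2 -1.1] T [-0.04  0.03  0.02] gf 59.5 t 27.3 q7 0.97
at [552.2 315.  134.6] turn 0.001 then x y z [ -46.3 -449.    92.6] q7 0.97
```

Request:
carry_out --pt "0 -33 0 0" --pt "0 -36 0 0" --pt "0 -36 0 0" --pt "0 -36 0 0" --pt "0 -36 0 0" --pt "0 -36 0 0" --pt "0 -36 0 0" --pt "0 -36 0 0"

```text
clock: 28.1
eef_pos: [0.529, 0.0292, 0.1327]
ee_rot: [-0.0, 0.041, 0.999, -0.0]
wrist_force: [0.3, 0.1, -1.5]
finger_gap: 0.214
gripper_force: 59.4
```

Request:
carry_out --pt "-10 -36 0 0" --pt "-12 -36 0 0" --pt "-12 -36 0 0" --pt "-12 -36 0 0" --pt "0 -20 0 0" --pt "0 0 0 0" --pt "0 0 0 0" --pt "0 0 0 0"

```text
clock: 28.9
eef_pos: [0.5627, -0.1353, 0.1327]
ee_rot: [-0.0, 0.039, 0.999, 0.0]
wrist_force: [-0.5, 0.2, -2.2]
finger_gap: 0.211
gripper_force: 59.4
```

```bash
python3 -c "
from fit import *
lane(0,42)"
```

```text
jig mm [ -3.7 -68.2 132.7] yaw rel jig -0.002 gap 18.0 F [-0.5  0.2 -2.2] T [0.04 0.   0.02] gf 59.4 t 28.9 q7 1.7
at [ 562.7 -135.3  132.7] turn -0.002 then x y z [-1.7 -0.8 90.7] q7 1.7
```

Request:
carry_out --pt "0 -0.3 20 0" --pt "0 0 25 0" --pt "0 0 20 0" --pt "0 0 10 0" --pt "0 0 6 0" --pt "0 0 5 0" --pt "0 0 3 0" --pt "0 0 0 0"

```text
clock: 29.7
eef_pos: [0.5629, -0.1367, 0.044]
ee_rot: [0.0, 0.039, 0.999, -0.0]
wrist_force: [0.4, -0.3, -1.8]
finger_gap: 0.217
gripper_force: 59.4
```

```bash
python3 -c "
from fit import *
lane(0,42)"
```

```text
jig mm [ -3.3 -69.5  44. ] yaw rel jig -0.002 gap 18.4 F [ 0.4 -0.3 -1.8] T [-0.02  0.03 -0.05] gf 59.4 t 29.7 q7 1.72
at [ 562.9 -136.7   44. ] turn -0.002 then x y z [-1.3  0.5  2. ] q7 1.72
```

Good. Lower, release, and back off to look at the bed and the mat.

Request:
carry_out --pt "0 0.4 2 0" --pt "0 0 0 0" --pt "0 0 0 0"

```text
clock: 30.0
eef_pos: [0.5629, -0.1364, 0.042]
ee_rot: [0.0, 0.039, 0.999, -0.0]
wrist_force: [0.2, -0.0, -1.2]
finger_gap: 0.207
gripper_force: 59.4
```

Request:
carry_out --pt "0 0 0 0" --pt "0 0 0 0" --pt "0 0 0 0" --pt "0 0 -15 0" --pt "0 0 -25 0" --pt "0 0 -30 0" --pt "10 10 -35 0" --pt "30 20 -35 0" --fingers 0.22

```text
clock: 30.8
eef_pos: [0.5262, -0.1041, 0.1838]
ee_rot: [0.001, 0.04, 0.999, -0.0]
wrist_force: [0.2, 0.5, 1.1]
finger_gap: 0.39
gripper_force: 0.0
```

Request:
carry_out --pt "35 20 -35 0" --pt "35 20 -25 0" --pt "35 0 0 0" --pt "20 0 0 0" --pt "0 0 0 0" --pt "0 0 0 0"

```text
clock: 31.4
eef_pos: [0.4063, -0.0553, 0.2404]
ee_rot: [0.001, 0.039, 0.999, 0.0]
wrist_force: [0.1, -0.0, 0.7]
finger_gap: 0.394
gripper_force: 0.0
```

```bash
python3 -c "
from h import *
st();im=snap('wrist','w10.png')
for i in range(4): print(proj('wrist',J(POSE,(-.054,-.069+.046*i,.018))))
s=snap('side','s1.png')"
```

```text
jig mm [-1.656e+02 -2.000e-01  2.404e+02] yaw rel jig -0.002 gap 33.5 F [ 0.1 -0.   0.7] T [0.   0.02 0.  ] gf 0.0 t 31.4 q7 1.52
[263.83115115 261.52033587]
[300.61937272 261.46345792]
[337.42395994 261.40655466]
[374.24492374 261.34962609]
```

View pics/w10.png

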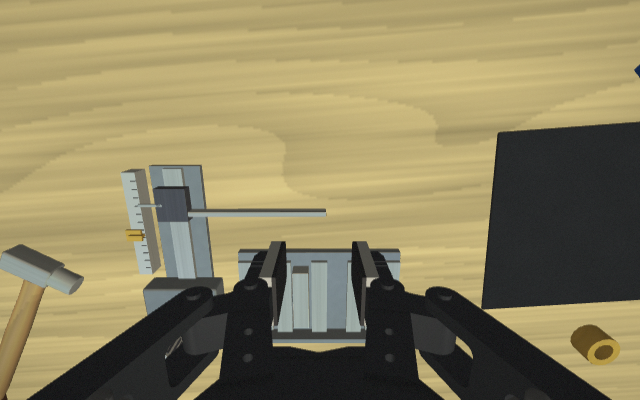

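Request:
carry_out --pt "-10 0 -25 0" --pt "-31 0 -25 0" --pt "-40 0 0 0" --pt "-40 0 0 0" --pt "-40 0 0 0" --pt "-40 0 0 0" --pt "-40 0 0 0" --pt "0 0 0 0" --fingers 0.1

```text
clock: 32.3
eef_pos: [0.6498, -0.0741, 0.2873]
ee_rot: [-0.0, 0.039, 0.999, -0.0]
wrist_force: [-0.7, 0.7, 0.1]
finger_gap: 0.452
gripper_force: 0.0
```

Request:
carry_out --pt "0 0 0 0" --pt "0 0 0 0"

```text
clock: 32.5
eef_pos: [0.6458, -0.0741, 0.2891]
ee_rot: [-0.0, 0.039, 0.999, -0.0]
wrist_force: [-0.1, 0.0, 0.1]
finger_gap: 0.45
gripper_force: 0.0
```

```bash
python3 -c "
from h import *
st();to(646.5,-73.8,206,np.degrees(POSE[2]))
snap('side');uv=pt('side','guard_tab')
print(uv,[ (t,proj('side',J(POSE,(.062-.14*np.cos(t),0,.065+.14*np.sin(t)))).round(1)) for t in(1.5,1.6,1.7)])"
```

```text
jig mm [ 74.5  -0.9 289.1] yaw rel jig -0.002 gap 38.2 F [-0.1  0.   0.1] T [-0.05 -0.   -0.01] gf 0.0 t 32.5 q7 1.58
at [645.8 -74.1 289.1] turn -0.002 then x y z [-0.7  0.4 83.1] q7 1.58
[(0.73, array([282.112, 144.2  ]))] [(1.5, array([286.1, 147.3])), (1.6, array([281.2, 146.8])), (1.7, array([276.4, 146.7]))]
```

Request:
carry_out --pt "0 0.5 20 0" --pt "0 0 25 0" --pt "0 0 20 0" --pt "0 0 12 0" --pt "0 0 6 0" --pt "0 0 0 0" --pt "0 0 0 0"

```text
clock: 33.3
eef_pos: [0.6466, -0.0736, 0.2074]
ee_rot: [0.001, 0.039, 0.999, -0.0]
wrist_force: [-0.3, -0.0, 0.3]
finger_gap: 0.449
gripper_force: 0.0
```

Request:
carry_out --pt "0 0 0 0" --pt "0 0 0 0" --pt "0 0 0 0" --pt "0 0 0 0" --pt "0 0 0 0" --fingers 1 --newtons 30

```text
clock: 33.8
eef_pos: [0.6466, -0.0735, 0.2072]
ee_rot: [0.001, 0.039, 0.999, 0.0]
wrist_force: [-1.8, 0.3, 7.1]
finger_gap: 0.159
gripper_force: 31.1
```

```bash
python3 - <<'E'
from h import *
st();p=injig(r.sense()['eef_pos'])*1e3;t0=np.arctan2(p[2]-65,62-p[0]);R=np.hypot(p[2]-65,62-p[0]);print(t0,R)
T=np.linspace(t0,.785,11);P=np.array([62-R*np.cos(T),65+R*np.sin(T)]).T;print(np.round(-np.diff(P,axis=0),1))
E
```

```text
jig mm [ 7.530e+01 -1.000e-01  2.072e+02] yaw rel jig -0.002 gap 13.5 F [-1.8  0.3  7.1] T [0.09 0.29 0.04] gf 31.1 t 33.8 q7 1.59
1.6643224987168665 142.79530126002774
[[12.5 -0.6]
 [12.5  0.5]
 [12.5  1.6]
 [12.3  2.7]
 [12.   3.7]
 [11.6  4.8]
 [11.1  5.8]
 [10.6  6.7]
 [10.   7.6]
 [ 9.3  8.5]]
```

Request:
carry_out --pt "12.5 0 -0.6 0" --pt "12.5 0 0.5 0" --pt "12.5 0 1.6 0" --pt "12.3 0 2.7 0" --pt "12 0 3.7 0" --pt "11.6 0 4.8 0" --pt "11.1 0 5.8 0" --pt "10.6 0 6.7 0"

```text
clock: 34.6
eef_pos: [0.552, -0.0662, 0.1817]
ee_rot: [0.001, 0.039, 0.999, -0.0]
wrist_force: [7.2, -1.4, -3.0]
finger_gap: 0.158
gripper_force: 31.1
```

Request:
carry_out --pt "10 0 7.6 0" --pt "9.3 0 8.5 0" --pt "0 0 0 0" --pt "0 0 0 0" --pt "0 0 0 0"

```text
clock: 35.1
eef_pos: [0.5323, -0.0646, 0.1653]
ee_rot: [-0.0, 0.039, 0.999, -0.0]
wrist_force: [-0.6, -0.3, -1.9]
finger_gap: 0.151
gripper_force: 31.4
```

```bash
python3 - <<'E'
from h import *
st();p=injig(r.sense()['eef_pos'])*1e3;print(np.arctan2(p[2]-65,62-p[0]),np.hypot(p[2]-65,62-p[0]))
E
```

```text
jig mm [-39.3  -0.  165.3] yaw rel jig -0.002 gap 12.8 F [-0.6 -0.3 -1.9] T [-0.06  0.16  0.04] gf 31.4 t 35.1 q7 1.58
0.780539533191328 142.5314179652912
```

Request:
carry_out --pt "0 0 0 0" --pt "0 0 0 0" --pt "0 0 0 0" --pt "0 0 -20 0" --pt "0 0 -30 0" --pt "0 0 -35 0" --pt "10 -10 -35 0" --pt "20 -20 -35 0" --fingers 0.2

```text
clock: 35.9
eef_pos: [0.5002, -0.0913, 0.3214]
ee_rot: [0.0, 0.038, 0.999, 0.0]
wrist_force: [-0.1, -0.5, 1.0]
finger_gap: 0.403
gripper_force: 0.0
```

Request:
carry_out --pt "35 -30 -30 0" --pt "35 -20 -25 0" --pt "30 0 0 0" --pt "10 0 0 0" --pt "0 0 0 0" --pt "0 0 0 0" --fingers -1

```text
clock: 36.5
eef_pos: [0.3906, -0.1307, 0.3724]
ee_rot: [0.0, 0.039, 0.999, 0.0]
wrist_force: [0.7, -0.5, -0.4]
finger_gap: 1.001
gripper_force: 0.0
```

```bash
python3 - <<'E'
from h import *
st();im=snap('wrist');
for q,z in dict(pointer_tip=.028,clip=.029,coarse_grip=.056,fine_grip=.09,guard_tab=.164).items():
    for c,p in pt('wrist',q): print(q,c,p,injig(ray('wrist',p,z)).round(4))
sd=snap('side');u=pt('side','guard_tab');print(u,[(t,proj('side',J(POSE,(.062-.14*np.cos(t),0,.065+.14*np.sin(t)))).round(1)) for t in(.7,.78,.86)])
print([(t,proj('wrist',J(POSE,(.062-.14*np.cos(t),0,.065+.14*np.sin(t)))).round(1)) for t in(.7,.78,.86)])
a=cv2.resize(im[100:300,150:450],(600,400));b=cv2.resize(sd[140:240,240:390],(300,200))
b=cv2.resize(sd[140:240,250:400],(600,400)) ;o=np.vstack([a[:, :],np.zeros((0,600,3),np.uint8)])
cv2.imwrite('pics/w11.png',np.hstack([cv2.resize(a,(480,400)),cv2.resize(b,(320,400))])[:,:,::-1]); cv2.imwrite('w11raw.png',im[:,:,::-1])
E
```

```text
jig mm [-175.6  -76.7  372.4] yaw rel jig -0.001 gap 85.1 F [ 0.7 -0.5 -0.4] T [0.02 0.01 0.03] gf 0.0 t 36.5 q7 1.68
pointer_tip 0.72 [235.328 187.68 ] [-0.1286 -0.2078  0.028 ]
clip 0.49 [236.608 209.4  ] [-0.0932 -0.2083  0.029 ]
coarse_grip 0.6 [259.008 276.88 ] [ 0.0124 -0.1735  0.056 ]
fine_grip 0.8 [257.984 291.52 ] [ 0.0171 -0.1691  0.09  ]
[(0.66, array([318.016, 165.2  ]))] [(0.7, array([320.3, 165.2])), (0.78, array([317.7, 162.5])), (0.86, array([314.8, 160. ]))]
[(0.7, array([380.4, 277.9])), (0.78, array([381.3, 286.9])), (0.86, array([382.2, 296.3]))]
```

View pics/w11.png

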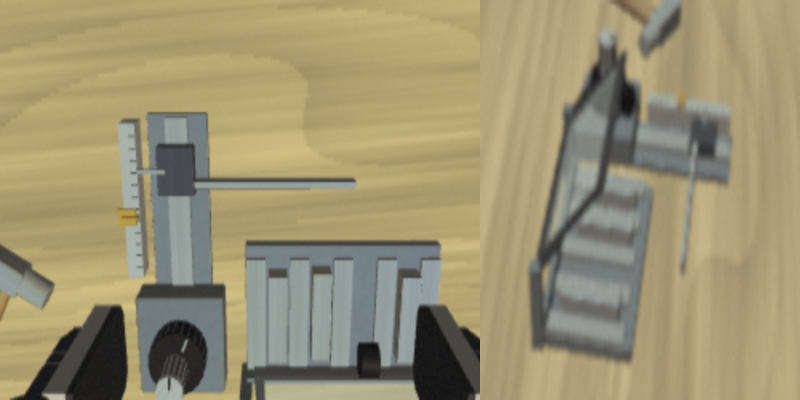

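Three blanks lie in lanes 0, 1 and 3 and the guard is about half open, with the tab near raw pixel (381,280). I'll check its angle more exactly.

```bash
python3 - <<'E'
from fit import *
fit('w11raw.png')
im=cv2.imread('w11raw.png');g=im.max(2)
sub=g[262:300,360:402];print(sub[::3,::3])
ys,xs=np.where(sub<45);print('tab',xs.min()+360,xs.max()+360,ys.min()+262,ys.max()+262)
for P in([.5715,-.0676,-.076],[.5721,-.0676,-.0765]):
  for t in(.7,.74,.78,.82):
    T=lambda x,y,z:proj('wrist',J(P,(x,y,z)))
    c=np.array([.062-.14*np.cos(t),.065+.14*np.sin(t)])
    a=np.linspace(0,6.28,40);q=np.array([T(c[0]+.011*np.cos(k),y,c[1]+.011*np.sin(k)) for k in a for y in(-.007,.007)])
    print(t,q.min(0).round(1),q.max(0).round(1))
E
```

```text
fit [ 0.56763828 -0.06772338 -0.07755419] -164.99563598632812 -129.05501
[[160 159 161 142 134 133 135 133 141 159 156 160 119  79]
 [160 160 162 134 134 132 133 134 162 159 157 162  94 102]
 [161 159 164 134 134 134 134 132 163 158 159 164  82 139]
 [161 157 163 130 135  63  64  62  75 158 159 164  80 161]
 [163 160 165 134 133  25  23  28  22 131 160 165  81 165]
 [162 159 166 134 130  23  27  24  24  67 163 166  99 163]
 [161 160 166 131 131  24  39  40  39  39 164 165 129 163]
 [101 103 106  70  70  20  51  52  50  52 105 105  70  72]
 [ 60  60  61  61  61  16  35  34  35  41  63  62  60  62]
 [ 73  72  73  72  71  66  67  65  68  69  72  74  70  70]
 [179 181 181 181 180 180 179 180 180 180 179 179 177 176]
 [186 184 181 182 181 181 179 179 176 176 176 178 175 175]
 [180 180 180 179 179 177 180 177 177 176 177 177 179 176]]
tab 373 387 272 288
0.7 [373.2 268.9] [387.9 287. ]
0.74 [373.6 273.2] [388.5 291.6]
0.78 [374.  277.7] [389.  296.3]
0.82 [374.4 282.3] [389.5 301. ]
0.7 [373.3 269.3] [388.  287.5]
0.74 [373.7 273.7] [388.5 292. ]
0.78 [374.1 278.1] [389.  296.7]
0.82 [374.4 282.7] [389.5 301.4]
```

Request:
carry_out --pt "-24 -12 0 0" --pt "-30 -15 0 0" --pt "-30 -15 0 0" --pt "-30 -15 10 0" --pt "-30 -15 20 0" --pt "-30 -15 30 0" --pt "-17 -6 40 0" --pt "0 0 40 0" --newtons 40

```text
clock: 37.7
eef_pos: [0.5745, -0.2394, 0.23]
ee_rot: [0.0, 0.039, 0.999, -0.0]
wrist_force: [0.5, -0.4, -0.8]
finger_gap: 1.0
gripper_force: 0.0
```

Request:
carry_out --pt "0 0 30 0" --pt "0 0 0 0" --pt "0 0 0 0"

```text
clock: 38.0
eef_pos: [0.5733, -0.2387, 0.203]
ee_rot: [-0.0, 0.039, 0.999, -0.0]
wrist_force: [-0.6, -0.3, 1.4]
finger_gap: 1.0
gripper_force: 0.0
```

```bash
python3 - <<'E'
from h import *
st();p=J(POSE,(.015,-.170,0))*1e3;to(p[0],p[1],64,np.degrees(POSE[2]))
im=snap('wrist')
cv2.imwrite('w12raw.png',im[:,:,::-1])
for q,z in dict(pointer_tip=.028,clip=.029,coarse_grip=.056,fine_grip=.09).items():
    for c,p in pt('wrist',q): print(q,c,p,injig(ray('wrist',p,z)).round(4))
print(proj('wrist',J(POSE,(.015,-.17,.104))),proj('wrist',J(POSE,(.015,-.17,.056))))
E
```

```text
jig mm [  14.7 -170.5  203. ] yaw rel jig -0.002 gap 85.0 F [-0.6 -0.3  1.4] T [-0.02 -0.01 -0.06] gf 0.0 t 38.0 q7 1.92
at [ 573.3 -238.7  203. ] turn -0.002 then x y z [ -0.3   0.5 139. ] q7 1.92
pointer_tip 0.77 [273.728  21.68 ] [-0.1289 -0.2094  0.028 ]
clip 0.84 [276.992  67.92 ] [-0.0917 -0.2079  0.029 ]
coarse_grip 0.63 [315.392 195.   ] [ 0.0193 -0.1736  0.056 ]
fine_grip 0.93 [318.528 204.32 ] [ 0.0171 -0.1705  0.09  ]
[319.1975584  207.24495894] [319.17854076 190.795269  ]
```

Request:
carry_out --pt "-1.3 0.5 20 0" --pt "0 0 25 0" --pt "0 0 25 0" --pt "0 0 25 0" --pt "0 0 20 0" --pt "0 0 14 0" --pt "0 0 8 0" --pt "0 0 0 0"

```text
clock: 39.05
eef_pos: [0.5742, -0.2381, 0.0651]
ee_rot: [-0.0, 0.039, 0.999, 0.0]
wrist_force: [0.2, 0.1, -0.1]
finger_gap: 0.996
gripper_force: 0.0
```

Request:
carry_out --pt "0 0 0 0" --pt "0 0 0 0"

```text
clock: 39.25
eef_pos: [0.5748, -0.2384, 0.0664]
ee_rot: [0.001, 0.039, 0.999, -0.0]
wrist_force: [0.1, 0.1, -0.0]
finger_gap: 1.001
gripper_force: 0.0
```

```bash
python3 -c "
from h import *
st()"
```

```text
jig mm [  16.3 -170.1   66.4] yaw rel jig -0.002 gap 85.1 F [ 0.1  0.1 -0. ] T [-0.01 -0.03 -0.02] gf 0.0 t 39.25 q7 1.95
```

Request:
carry_out --pt "0 0 2 0" --pt "0 0 0 0" --pt "0 0 0 0" --pt "0 0 0 0" --pt "0 0 0 0" --pt "0 0 0 0" --fingers 1 --newtons 40

```text
clock: 39.85
eef_pos: [0.5744, -0.2384, 0.0639]
ee_rot: [0.0, 0.039, 0.999, -0.0]
wrist_force: [-3.4, 0.6, 5.9]
finger_gap: 0.644
gripper_force: 41.0
```

Request:
carry_out --pt "0 0 0 0.05" --pt "0 0 0 0.1" --pt "0 0 0 0.12" --pt "0 0 0 0.12" --pt "0 0 0 0.12" --pt "0 0 0 0"

```text
clock: 40.45
eef_pos: [0.5746, -0.238, 0.0639]
ee_rot: [0.0, 0.292, 0.956, -0.0]
wrist_force: [-1.7, -0.0, 8.0]
finger_gap: 0.64
gripper_force: 41.4
```

```bash
python3 -c "
from h import *
st()"
```

```text
jig mm [  16.  -169.7   63.9] yaw rel jig -0.516 gap 54.4 F [-1.7 -0.   8. ] T [ 0.16  0.46 -0.13] gf 41.4 t 40.45 q7 1.56
```

Turning well (torque −0.13 N·m). I'll continue to a total of about 1.9 rad.

Request:
carry_out --pt "0 0 0 0.12" --pt "0 0 0 0.12" --pt "0 0 0 0.12" --pt "0 0 0 0.12" --pt "0 0 0 0.12" --pt "0 0 0 0.12" --pt "0 0 0 0.12" --pt "0 0 0 0"

```text
clock: 41.25
eef_pos: [0.5751, -0.2377, 0.0638]
ee_rot: [0.0, 0.656, 0.755, 0.0]
wrist_force: [1.7, 2.6, 7.9]
finger_gap: 0.641
gripper_force: 41.7
```

Request:
carry_out --pt "0 0 0 0.12" --pt "0 0 0 0.12" --pt "0 0 0 0.12" --pt "0 0 0 0.12" --pt "0 0 0 0.07" --pt "0 0 0 0" --pt "0 0 0 0"

```text
clock: 41.95
eef_pos: [0.5755, -0.2377, 0.0639]
ee_rot: [0.001, 0.835, 0.55, 0.001]
wrist_force: [5.1, 2.0, 4.6]
finger_gap: 0.643
gripper_force: 41.9
```

```bash
python3 -c "
from h import *
st();snap('top');snap('side')
for n in('top','side'):
  for q,z in dict(pointer_tip=.028,clip=.029).items():
    for c,p in pt(n,q): print(n,q,c,p,injig(ray(n,p,z)).round(4))"
```

```text
jig mm [  16.9 -169.4   63.9] yaw rel jig -1.901 gap 54.7 F [5.1 2.  4.6] T [ 0.52 -0.82 -0.11] gf 41.9 t 41.95 q7 0.51
top pointer_tip 0.61 [392.192 225.6  ] [-0.1023 -0.2143  0.028 ]
top clip 0.49 [394.496 224.8  ] [-0.0993 -0.2218  0.029 ]
side pointer_tip 0.46 [342.976 167.6  ] [-0.0899 -0.1947  0.028 ]
```

Request:
carry_out --pt "0 0 0 0" --pt "0 0 0 0" --pt "0 0 0 0" --pt "0 0 0 0" --pt "0 0 -20 0" --pt "0 0 -35 0" --pt "0 0 -40 0" --pt "0 0 -40 0" --fingers -1

```text
clock: 43.05
eef_pos: [0.5739, -0.2383, 0.1997]
ee_rot: [-0.0, 0.836, 0.549, -0.0]
wrist_force: [0.2, 0.7, 0.3]
finger_gap: 0.996
gripper_force: 0.0
```

Request:
carry_out --pt "0 0 0 -0.1" --pt "0 0 0 -0.15" --pt "0 0 0 -0.15" --pt "0 0 0 -0.15" --pt "0 0 0 -0.15" --pt "0 0 0 -0.15" --pt "0 0 0 -0.15" --pt "0 0 0 -0.15"

```text
clock: 43.85
eef_pos: [0.5742, -0.2383, 0.1983]
ee_rot: [-0.0, 0.399, 0.917, -0.0]
wrist_force: [0.4, -0.6, 0.6]
finger_gap: 0.998
gripper_force: 0.0
```

Request:
carry_out --pt "0 0 0 -0.15" --pt "0 0 0 -0.15" --pt "0 0 0 -0.15" --pt "0 0 0 -0.15" --pt "0 0 0 -0.15" --pt "25 -9 0 0" --pt "25 -10 0 0" --pt "25 -10 0 0"

```text
clock: 44.65
eef_pos: [0.4961, -0.2616, 0.1982]
ee_rot: [-0.0, 0.039, 0.999, -0.0]
wrist_force: [0.6, -0.4, 0.5]
finger_gap: 1.004
gripper_force: 0.0
```

Request:
carry_out --pt "25 -10 15 0" --pt "0 0 15 0" --pt "0 0 10 0" --pt "0 0 0 0" --pt "0 0 0 0"

```text
clock: 45.15
eef_pos: [0.472, -0.2692, 0.1585]
ee_rot: [-0.0, 0.039, 0.999, -0.0]
wrist_force: [-0.3, 0.7, 0.3]
finger_gap: 1.003
gripper_force: 0.0
```

```bash
python3 - <<'E'
from h import *
st();im=snap('wrist')
for q,z in dict(pointer_tip=.028,clip=.029).items():
    for c,p in pt('wrist',q): print(q,c,p,injig(ray('wrist',p,z)).round(4));u=p
x,y=int(u[0]),int(u[1]);x0=max(0,x-100);y0=max(0,y-75);print(x0,y0)
cv2.imwrite('pics/w13.png',cv2.resize(im[y0:y0+150,x0:x0+200],(800,600),interpolation=cv2.INTER_CUBIC)[:,:,::-1])
E
```

```text
jig mm [ -83.9 -208.6  158.5] yaw rel jig -0.001 gap 85.2 F [-0.3  0.7  0.3] T [-0.01 -0.05 -0.01] gf 0.0 t 45.15 q7 2.1
pointer_tip 0.76 [318.976 174.2  ] [-0.1031 -0.2083  0.028 ]
clip 0.82 [317.376 184.4  ] [-0.0946 -0.2096  0.029 ]
217 109
```

View pics/w13.png

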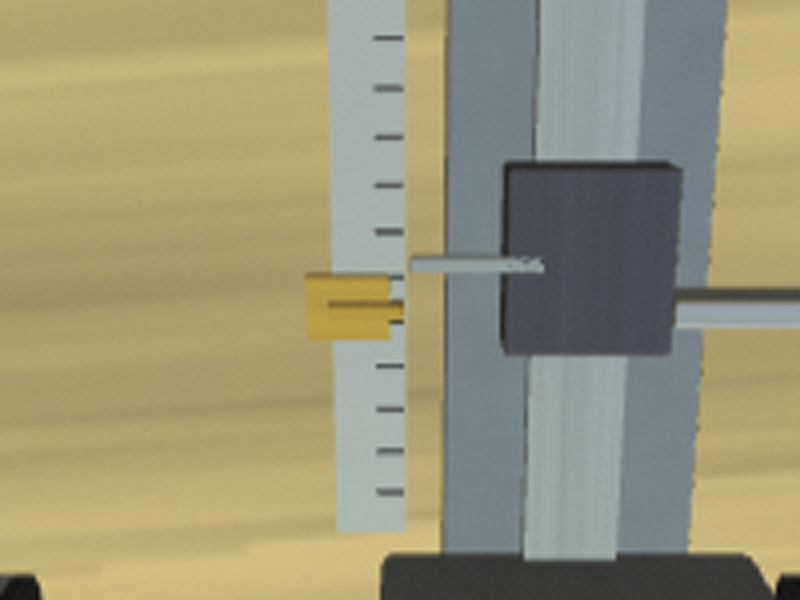

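Pointer (crop row about 264) is short of the rib (crop row about 311) by about 47 px, or 9–10 mm. I'll measure the profiles.

```bash
cat > gap.py <<'E'
from h import *
def gap(f=None,show=True):
    im=snap('wrist',f).astype(float); m=imaging.camera_model('wrist')
    c=[p for p in pt('wrist','clip')][0][1]; t=[p for p in pt('wrist','pointer_tip')][0][1]; print('nets',c,t)
    if show:
        for col in (int(c[0])-2,int(c[0])-1,int(c[0])):
            print('rib',col,[(y,*im[y,col].astype(int)) for y in range(int(c[1])-8,int(c[1])+9)])
        for col in (int(t[0])+3,int(t[0])+8): print('ptr',col,[(y,int(im[y,col].mean())) for y in range(int(t[1])-8,int(t[1])+9)])
    return m
E
python3 -c "
from gap import *
m=gap()
for y in (172,175,186,187,188): print(y,injig(ray('wrist',(318,y),.029)).round(4))"
```

```text
nets [317.888 186.2  ] [317.376 176.68 ]
rib 315 [(178, np.int64(104), np.int64(109), np.int64(105)), (179, np.int64(162), np.int64(170), np.int64(165)), (180, np.int64(167), np.int64(178), np.int64(172)), (181, np.int64(168), np.int64(179), np.int64(173)), (182, np.int64(168), np.int64(179), np.int64(173)), (183, np.int64(135), np.int64(134), np.int64(117)), (184, np.int64(95), np.int64(80), np.int64(53)), (185, np.int64(147), np.int64(123), np.int64(55)), (186, np.int64(175), np.int64(148), np.int64(66)), (187, np.int64(179), np.int64(153), np.int64(69)), (188, np.int64(147), np.int64(124), np.int64(57)), (189, np.int64(91), np.int64(84), np.int64(71)), (190, np.int64(157), np.int64(167), np.int64(162)), (191, np.int64(169), np.int64(179), np.int64(173)), (192, np.int64(167), np.int64(179), np.int64(173)), (193, np.int64(168), np.int64(179), np.int64(173)), (194, np.int64(168), np.int64(178), np.int64(172))]
rib 316 [(178, np.int64(105), np.int64(110), np.int64(106)), (179, np.int64(160), np.int64(169), np.int64(164)), (180, np.int64(168), np.int64(178), np.int64(172)), (181, np.in
[... 1465 characters left out ...]
78), np.int64(173)), (193, np.int64(168), np.int64(178), np.int64(173)), (194, np.int64(168), np.int64(179), np.int64(173))]
ptr 320 [(168, 147), (169, 148), (170, 148), (171, 147), (172, 114), (173, 127), (174, 149), (175, 152), (176, 151), (177, 144), (178, 143), (179, 145), (180, 146), (181, 147), (182, 147), (183, 150), (184, 150)]
ptr 325 [(168, 151), (169, 148), (170, 147), (171, 146), (172, 114), (173, 127), (174, 148), (175, 150), (176, 149), (177, 145), (178, 145), (179, 145), (180, 148), (181, 146), (182, 148), (183, 148), (184, 149)]
172 [-0.1056 -0.2091  0.029 ]
175 [-0.103  -0.2091  0.029 ]
186 [-0.0935 -0.2091  0.029 ]
187 [-0.0926 -0.2091  0.029 ]
188 [-0.0917 -0.2091  0.029 ]
```

Request:
carry_out --pt "0 0 -30 0" --pt "-15 5 -15 0" --pt "-25 10 0 0" --pt "-30 12 0 0" --pt "-30 11.6 0 0" --pt "0 0 20 0" --pt "0 0 30 0" --pt "0 0 0 0"

```text
clock: 46.25
eef_pos: [0.5729, -0.2377, 0.1504]
ee_rot: [-0.002, 0.039, 0.999, 0.001]
wrist_force: [-0.3, 0.2, 0.5]
finger_gap: 1.001
gripper_force: 0.0
```

```bash
python3 -c "
from h import *
st();p=J(POSE,(.016,-.170,0))*1e3;to(p[0],p[1],64,np.degrees(POSE[2]))"
```

```text
jig mm [  14.3 -169.5  150.4] yaw rel jig -0.001 gap 85.1 F [-0.3  0.2  0.5] T [0.03 0.04 0.01] gf 0.0 t 46.25 q7 1.98
at [ 572.9 -237.7  150.4] turn -0.001 then x y z [-1.7 -0.5 86.4] q7 1.98
```

Request:
carry_out --pt "-1 -0.5 25 0" --pt "0 0 25 0" --pt "0 0 20 0" --pt "0 0 12 0" --pt "0 0 4 0" --pt "0 0 0 0" --pt "0 0 0 0"

```text
clock: 46.95
eef_pos: [0.5758, -0.2394, 0.0685]
ee_rot: [0.001, 0.039, 0.999, -0.0]
wrist_force: [0.5, -0.2, 1.1]
finger_gap: 1.004
gripper_force: 0.0
```

Request:
carry_out --pt "0 0 0 0" --pt "0 0 0 0" --pt "0 0 0 0" --pt "0 0 0 0" --pt "0 0 0 0" --pt "0 0 0 0" --fingers 1 --newtons 40

```text
clock: 47.55
eef_pos: [0.5756, -0.2386, 0.0683]
ee_rot: [0.0, 0.039, 0.999, 0.0]
wrist_force: [-2.5, 4.9, 12.2]
finger_gap: 0.641
gripper_force: 39.8
```

Request:
carry_out --pt "0 0 0 0.07" --pt "0 0 0 0.1" --pt "0 0 0 0.105" --pt "0 0 0 0" --pt "0 0 0 0"

```text
clock: 48.05
eef_pos: [0.5756, -0.2387, 0.0683]
ee_rot: [0.0, 0.175, 0.984, 0.0]
wrist_force: [-2.4, 4.2, 12.2]
finger_gap: 0.639
gripper_force: 40.1
```

```bash
python3 -c "
from h import *
st()"
```

```text
jig mm [  17.1 -170.3   68.3] yaw rel jig -0.277 gap 54.3 F [-2.4  4.2 12.2] T [ 0.86  0.69 -0.03] gf 40.1 t 48.05 q7 1.8
```

Request:
carry_out --pt "0 0 0 0" --pt "0 0 0 0" --pt "0 0 0 0" --pt "0 0 0 0" --pt "0 0 -20 0" --pt "0 0 -35 0" --pt "0 0 -40 0" --pt "0 0 -35 0" --fingers -1

```text
clock: 48.85
eef_pos: [0.5752, -0.2394, 0.1992]
ee_rot: [0.0, 0.176, 0.984, -0.0]
wrist_force: [-0.4, 0.1, -0.2]
finger_gap: 1.002
gripper_force: 0.0
```

Request:
carry_out --pt "0 0 0 -0.13" --pt "0 0 0 -0.146" --pt "25 -9 0 0" --pt "25 -10 0 0" --pt "25 -10 10 0" --pt "25 -10 15 0" --pt "0 0 15 0" --pt "0 0 0 0"

```text
clock: 49.65
eef_pos: [0.4715, -0.2703, 0.1562]
ee_rot: [-0.001, 0.039, 0.999, 0.0]
wrist_force: [0.5, 1.4, -0.1]
finger_gap: 1.002
gripper_force: 0.0
```

Request:
carry_out --pt "0 0 0 0" --pt "0 0 0 0"

```text
clock: 49.85
eef_pos: [0.4733, -0.2703, 0.158]
ee_rot: [0.0, 0.038, 0.999, -0.0]
wrist_force: [0.0, -0.4, -0.5]
finger_gap: 0.997
gripper_force: 0.0
```

```bash
cat > gap.py <<'E'
from h import *
from scipy.ndimage import map_coordinates
def edges(v,y0):
    # dark near face, then the top face: rows where profile is darkest
    i=int(np.argmin(v)); return y0+i
def gap(f=None):
    im=snap('wrist',f).astype(float); m=imaging.camera_model('wrist')
    c=pt('wrist','clip')[0][1]; t=pt('wrist','pointer_tip')[0][1]; print('nets',c.round(1),t.round(1))
    for nm,col,y in(('rib',int(c[0])-1,c[1]),('ptr',int(t[0])+6,t[1])):
        print(nm,col,[(k,int(im[k,col].mean()),int(im[k,col,2])) for k in range(int(y)-9,int(y)+9)])
    for k in range(int(t[1])-4,int(c[1])+6,4): print(k,injig(ray('wrist',(c[0],k),.0293,m))[0].round(4),end=' ')
    print()
E
python3 -c "
from gap import *
st();gap()"
```

```text
jig mm [ -82.5 -209.6  158. ] yaw rel jig -0.0 gap 84.7 F [ 0.  -0.4 -0.5] T [-0.01 -0.03  0.  ] gf 0.0 t 49.85 q7 2.11
nets [320.5 183.5] [555.4 275.1]
rib 319 [(174, 164, 155), (175, 163, 154), (176, 135, 126), (177, 161, 151), (178, 166, 157), (179, 166, 157), (180, 167, 156), (181, 167, 157), (182, 144, 128), (183, 139, 122), (184, 153, 130), (185, 156, 131), (186, 157, 131), (187, 157, 132), (188, 138, 125), (189, 161, 152), (190, 167, 158), (191, 166, 157)]
ptr 561 [(266, 126, 134), (267, 126, 134), (268, 127, 135), (269, 126, 135), (270, 128, 136), (271, 125, 133), (272, 126, 133), (273, 126, 134), (274, 124, 133), (275, 125, 133), (276, 124, 132), (277, 123, 132), (278, 124, 132), (279, 124, 132), (280, 124, 132), (281, 124, 132), (282, 124, 132), (283, 123, 130)]
```

```bash
python3 -c "
from gap import *
im=snap('wrist').astype(int)
for c in(316,317,318,322,325,328): print(c,[ (k,int(im[k,c].mean())) for k in range(170,194)])
print([injig(ray('wrist',(320,k),.0293))[0].round(4) for k in(178,182,186)])"
```

```text
316 [(170, 171), (171, 172), (172, 172), (173, 172), (174, 172), (175, 171), (176, 145), (177, 91), (178, 162), (179, 172), (180, 173), (181, 173), (182, 128), (183, 74), (184, 92), (185, 127), (186, 132), (187, 133), (188, 71), (189, 162), (190, 173), (191, 173), (192, 174), (193, 173)]
317 [(170, 172), (171, 172), (172, 172), (173, 172), (174, 172), (175, 174), (176, 145), (177, 89), (178, 162), (179, 173), (180, 172), (181, 171), (182, 128), (183, 75), (184, 92), (185, 128), (186, 133), (187, 132), (188, 71), (189, 161), (190, 172), (191, 173), (192, 172), (193, 173)]
318 [(170, 173), (171, 173), (172, 172), (173, 173), (174, 172), (175, 173), (176, 146), (177, 93), (178, 162), (179, 172), (180, 172), (181, 172), (182, 128), (183, 77), (184, 94), (185, 129), (186, 133), (187, 133), (188, 71), (189, 161), (190, 173), (191, 172), (192, 174), (193, 175)]
322 [(170, 145), (171, 144), (172, 146), (173, 144), (174, 144), (175, 144), (176, 97), (177, 144), (178, 151), (179, 152), (180, 150), (181, 148), (182, 148), (183, 148), (184, 149), (185, 148), (186, 147), (187, 148), (188, 145), (189, 146), (190, 146), (191, 144), (192, 144), (193, 143)]
325 [(170, 146), (171, 146), (172, 145), (173, 144), (174, 143), (175, 142), (176, 97), (177, 144), (178, 153), (179, 153), (180, 151), (181, 148), (182, 149), (183, 149), (184, 149), (185, 147), (186, 148), (187, 148), (188, 145), (189, 146), (190, 144), (191, 145), (192, 143), (193, 144)]
328 [(170, 146), (171, 144), (172, 144), (173, 142), (174, 144), (175, 143), (176, 100), (177, 144), (178, 153), (179, 153), (180, 150), (181, 149), (182, 149), (183, 149), (184, 148), (185, 146), (186, 148), (187, 148), (188, 146), (189, 145), (190, 144), (191, 145), (192, 143), (193, 142)]
[np.float64(-0.0996), np.float64(-0.0961), np.float64(-0.0926)]
```

The gap is now about 6.4 mm. Next the fine knob, 26 mm in diameter, gripped at z≈92.

Request:
carry_out --pt "0 0 -30 0" --pt "-20 7 -10 0" --pt "-25 10 0 0" --pt "-27 12 0 0" --pt "-28 11 0 0" --pt "0 0 10 0" --pt "0 0 0 0" --pt "0 0 0 0" --fingers -0.3

```text
clock: 50.85
eef_pos: [0.5746, -0.2386, 0.1874]
ee_rot: [-0.0, 0.039, 0.999, -0.0]
wrist_force: [0.2, -0.6, 0.0]
finger_gap: 0.651
gripper_force: 0.0
```

```bash
python3 -c "
from h import *
st();p=J(POSE,(.017,-.1697,0))*1e3;to(p[0],p[1],92,np.degrees(POSE[2]))"
```

```text
jig mm [  16.1 -170.3  187.4] yaw rel jig -0.002 gap 55.4 F [ 0.2 -0.6  0. ] T [ 0.02  0.02 -0.01] gf 0.0 t 50.85 q7 1.98
at [ 574.6 -238.6  187.4] turn -0.002 then x y z [-0.9  0.6 95.4] q7 1.98
```

Request:
carry_out --pt "-0.7 0.5 20 0" --pt "0 0 25 0" --pt "0 0 22 0" --pt "0 0 15 0" --pt "0 0 8 0" --pt "0 0 4 0" --pt "0 0 0 0" --pt "0 0 0 0"

```text
clock: 51.65
eef_pos: [0.5764, -0.2379, 0.0941]
ee_rot: [0.0, 0.038, 0.999, -0.0]
wrist_force: [0.1, 0.5, -0.0]
finger_gap: 0.649
gripper_force: 0.0
```

Request:
carry_out --pt "0 0 0 0" --pt "0 0 0 0" --pt "0 0 0 0" --pt "0 0 0 0" --pt "0 0 0 0" --pt "0 0 0 0" --fingers 1 --newtons 70

```text
clock: 52.25
eef_pos: [0.5763, -0.2385, 0.0942]
ee_rot: [0.001, 0.039, 0.999, -0.0]
wrist_force: [-1.5, -1.9, 8.5]
finger_gap: 0.282
gripper_force: 68.3
```

Request:
carry_out --pt "-0.2 0 0 0.08" --pt "-0.3 0 0 0.12" --pt "-0.3 0.1 0 0.12" --pt "-0.3 0.1 0 0.12" --pt "0 0 0 0"

```text
clock: 52.75
eef_pos: [0.5773, -0.2389, 0.0942]
ee_rot: [0.001, 0.258, 0.966, -0.001]
wrist_force: [-3.2, -5.1, 8.7]
finger_gap: 0.282
gripper_force: 68.7
```

```bash
python3 -c "
from h import *
st()"
```

```text
jig mm [  18.8 -170.4   94.2] yaw rel jig -0.446 gap 24.0 F [-3.2 -5.1  8.7] T [-1.    0.66 -0.07] gf 68.7 t 52.75 q7 1.67
```

Request:
carry_out --pt "-0.26 0.14 0 0.12" --pt "-0.24 0.17 0 0.12" --pt "-0.22 0.2 0 0.12" --pt "-0.2 0.23 0 0.12" --pt "-0.17 0.25 0 0.12" --pt "-0.14 0.27 0 0.12" --pt "-0.1 0.28 0 0.12" --pt "0 0 0 0"

```text
clock: 53.55
eef_pos: [0.5788, -0.2396, 0.0942]
ee_rot: [0.001, 0.63, 0.777, -0.001]
wrist_force: [-6.4, -7.3, 10.3]
finger_gap: 0.286
gripper_force: 69.2
```

Request:
carry_out --pt "-0.07 0.29 0 0.12" --pt "-0.03 0.3 0 0.12" --pt "0 0.3 0 0.12" --pt "0.04 0.3 0 0.12" --pt "0.07 0.29 0 0.12" --pt "0.11 0.28 0 0.12" --pt "0.14 0.26 0 0.12" --pt "0 0 0 0"

```text
clock: 54.35
eef_pos: [0.5802, -0.2396, 0.0942]
ee_rot: [0.001, 0.892, 0.452, -0.001]
wrist_force: [-11.5, -5.5, 14.2]
finger_gap: 0.282
gripper_force: 69.6
```

```bash
python3 -c "
from h import *
st()"
```

```text
jig mm [  21.7 -170.8   94.2] yaw rel jig -2.127 gap 24.0 F [-11.5  -5.5  14.2] T [-1.14  2.41 -0.15] gf 69.6 t 54.35 q7 0.34
```

Request:
carry_out --pt "0 0 0 0" --pt "0 0 0 0" --pt "0 0 0 0" --pt "0 0 -20 0" --pt "0 0 -35 0" --pt "0 0 -35 -0.1" --pt "0 0 0 -0.15" --pt "0 0 0 -0.15" --fingers -0.3

```text
clock: 55.15
eef_pos: [0.582, -0.2376, 0.1844]
ee_rot: [0.001, 0.78, 0.625, 0.001]
wrist_force: [-0.1, -0.2, -0.1]
finger_gap: 0.651
gripper_force: 0.0
```

Request:
carry_out --pt "0 0 0 -0.15" --pt "0 0 0 -0.15" --pt "0 0 0 -0.15" --pt "0 0 0 -0.15" --pt "0 0 0 -0.15" --pt "0 0 0 -0.15" --pt "0 0 0 -0.15" --pt "0 0 0 -0.15"

```text
clock: 55.95
eef_pos: [0.5815, -0.2377, 0.1835]
ee_rot: [0.0, 0.291, 0.957, 0.0]
wrist_force: [-0.8, -1.1, -0.6]
finger_gap: 0.65
gripper_force: 0.0
```

Request:
carry_out --pt "0 0 0 -0.15" --pt "0 0 0 -0.15" --pt "0 0 0 -0.127" --pt "25 -9 0 0" --pt "25 -10 0 0" --pt "25 -10 0 0" --pt "26 -10 10 0" --pt "0 0 15 0"

```text
clock: 56.75
eef_pos: [0.4726, -0.2605, 0.1592]
ee_rot: [0.0, 0.086, 0.996, -0.0]
wrist_force: [0.7, -0.3, -0.6]
finger_gap: 0.647
gripper_force: 0.0
```

Request:
carry_out --pt "0 0 5 0" --pt "0 0 0 0" --pt "0 0 0 0" --pt "0 0 0 0"

```text
clock: 57.15
eef_pos: [0.4758, -0.2592, 0.1538]
ee_rot: [0.0, 0.085, 0.996, -0.0]
wrist_force: [0.2, -0.0, -0.8]
finger_gap: 0.652
gripper_force: 0.0
```

```bash
python3 -c "
from gap import *
st();im=snap('wrist');cv2.imwrite('w14raw.png',im[:,:,::-1]);m=im.astype(int)
print(pt('wrist','clip'),pt('wrist','pointer_tip'))
u=pt('wrist','clip')[0][1];c0=int(u[0]);r0=int(u[1])
for c in(c0-3,c0-2,c0+4,c0+7,c0+10): print(c,[ (k,int(m[k,c].mean())) for k in range(r0-14,r0+10)])
print([injig(ray('wrist',(c0,k),.0293))[0].round(4) for k in(r0-4,r0)])
cv2.imwrite('pics/w14.png',cv2.resize(im[r0-60:r0+60,c0-80:c0+80],(800,600),interpolation=cv2.INTER_CUBIC)[:,:,::-1])"
```

```text
jig mm [ -80.9 -198.3  153.8] yaw rel jig -0.093 gap 55.4 F [ 0.2 -0.  -0.8] T [-0.01  0.03 -0.  ] gf 0.0 t 57.15 q7 2.06
[(0.73, array([370.304, 350.6  ]))] [(0.92, array([303.296, 184.4  ]))]
367 [(336, 51), (337, 40), (338, 35), (339, 37), (340, 37), (341, 38), (342, 40), (343, 38), (344, 39), (345, 39), (346, 29), (347, 27), (348, 25), (349, 23), (350, 22), (351, 26), (352, 27), (353, 24), (354, 22), (355, 25), (356, 21), (357, 23), (358, 23), (359, 23)]
368 [(336, 78), (337, 78), (338, 72), (339, 59), (340, 59), (341, 42), (342, 38), (343, 39), (344, 39), (345, 38), (346, 30), (347, 24), (348, 21), (349, 26), (350, 25), (351, 25), (352, 24), (353, 20), (354, 25), (355, 27), (356, 19), (357, 21), (358, 23), (359, 21)]
374 [(336, 36), (337, 35), (338, 36), (339, 37), (340, 37), (341, 35), (342, 35), (343, 37), (344, 36), (345, 46), (346, 42), (347, 28), (348, 22), (349, 23), (350, 27), (351, 26), (352, 25), (353, 22), (354, 26), (355, 26), (356, 18), (357, 20), (358, 25), (359, 19)]
377 [(336, 73), (337, 74), (338, 74), (339, 76), (340, 75), (341, 77), (342, 79), (343, 78), (344, 80), (345, 69), (346, 74), (347, 78), (348, 77), (349, 77), (350, 131), (351, 166), (352, 168), (353, 167), (354, 168), (355, 90), (356, 31), (357, 21), (358, 23), (359, 21)]
380 [(336, 62), (337, 42), (338, 38), (339, 37), (340, 40), (341, 38), (342, 38), (343, 40), (344, 38), (345, 50), (346, 58), (347, 67), (348, 76), (349, 76), (350, 92), (351, 169), (352, 178), (353, 147), (354, 83), (355, 33), (356, 28), (357, 24), (358, 21), (359, 23)]
[np.float64(0.0739), np.float64(0.0787)]
```

View pics/w14.png

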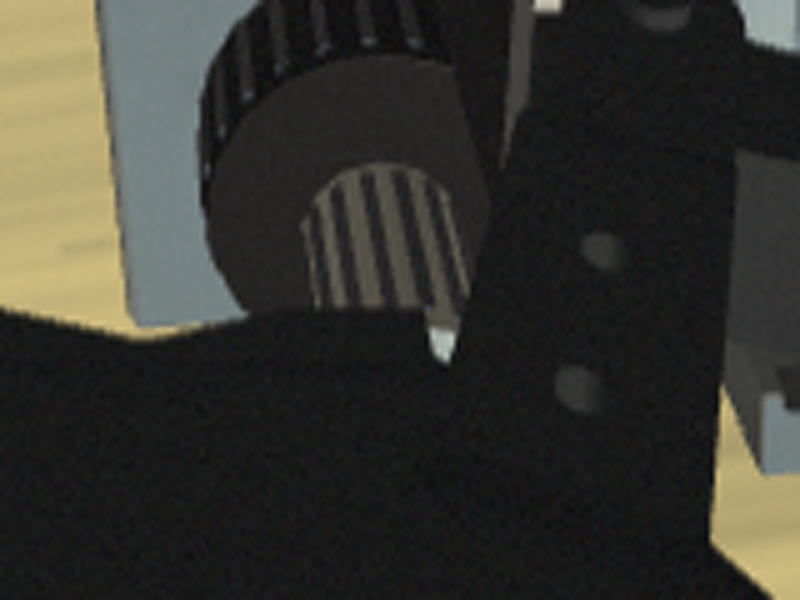

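That crop was misplaced: the network reported the knob as the clip. I'll finish turning back and read the profiles numerically.

Request:
carry_out --pt "0 0 0 -0.093" --pt "1 -11 -4 0" --pt "0 0 0 0" --pt "0 0 0 0" --pt "0 0 0 0"

```text
clock: 57.85
eef_pos: [0.4734, -0.2701, 0.1573]
ee_rot: [-0.0, 0.039, 0.999, 0.0]
wrist_force: [0.1, -0.1, -0.2]
finger_gap: 0.652
gripper_force: 0.0
```

```bash
cat > gap2.py <<'E'
from h import *
st();im=snap('wrist');m=im.astype(int)
p=pt('wrist','pointer_tip',2);print(p,pt('wrist','clip',2))
hsv=cv2.cvtColor(im,cv2.COLOR_RGB2HSV);c=proj('wrist',J(POSE,(-.093,-.209,.026)));print('exp clip',c)
x,y=map(int,c);br=((hsv[:,:,1]>120)&(hsv[:,:,0]>15)&(hsv[:,:,0]<30)&(hsv[:,:,2]>90));sub=br[y-25:y+25,x-40:x+25]
ys,xs=np.where(sub);print('brass cols',xs.min()+x-40,xs.max()+x-40,'rows',ys.min()+y-25,ys.max()+y-25)
e=xs.max()+x-40
for k in(e-2,e-1,e,e+3,e+4,e+6,e+9,e+12): print(k,[(q,int(m[q,k].mean())) for q in range(y-14,y+12)])
print('mm/px',(injig(ray('wrist',(x,y),.0293))[0]-injig(ray('wrist',(x,y-4),.0293))[0])*250)
cv2.imwrite('gaplast.png',im[:,:,::-1]);print(x,y)
E
python3 gap2.py
```

```text
jig mm [ -82.4 -209.4  157.3] yaw rel jig -0.002 gap 55.4 F [ 0.1 -0.1 -0.2] T [-0.03  0.01 -0.02] gf 0.0 t 57.85 q7 2.14
[(0.67, array([321.28, 181.68]))] [(0.79, array([319.104, 185.88 ])), (0.43, array([369.024, 351.6  ]))]
exp clip [318.72775648 184.32760607]
brass cols 294 317 rows 176 192
315 [(170, 177), (171, 177), (172, 179), (173, 177), (174, 175), (175, 178), (176, 100), (177, 127), (178, 163), (179, 169), (180, 167), (181, 168), (182, 123), (183, 74), (184, 112), (185, 134), (186, 137), (187, 111), (188, 102), (189, 161), (190, 169), (191, 169), (192, 168), (193, 176), (194, 178), (195, 178)]
316 [(170, 178), (171, 177), (172, 178), (173, 177), (174, 177), (175, 177), (176, 121), (177, 110), (178, 170), (179, 177), (180, 178), (181, 177), (182, 132), (183, 79), (184, 111), (185, 135), (186, 137), (187, 113), (188, 85), (189, 167), (190, 177), (191, 179), (192, 178), (193, 179), (194, 179), (195, 178)]
317 [(170, 176), (171, 178), (172, 176), (173, 177), (174, 177), (175, 178), (176, 121), (177, 110), (178, 170), (179, 177), (180, 178), (181, 177), (182, 133), (183, 78), (
[... 1043 characters left out ...]
, (192, 148), (193, 147), (194, 147), (195, 148)]
326 [(170, 149), (171, 150), (172, 148), (173, 149), (174, 146), (175, 147), (176, 147), (177, 149), (178, 150), (179, 150), (180, 152), (181, 153), (182, 104), (183, 149), (184, 157), (185, 157), (186, 156), (187, 153), (188, 150), (189, 149), (190, 148), (191, 149), (192, 147), (193, 147), (194, 147), (195, 147)]
329 [(170, 85), (171, 86), (172, 86), (173, 88), (174, 90), (175, 90), (176, 90), (177, 90), (178, 92), (179, 93), (180, 90), (181, 93), (182, 81), (183, 147), (184, 157), (185, 156), (186, 134), (187, 101), (188, 95), (189, 95), (190, 97), (191, 103), (192, 106), (193, 107), (194, 108), (195, 109)]
mm/px 0.8620146235960302
318 184
```

The gap left is about 1.2 mm, which is 0.48 rad on the fine knob. I'll regrasp it.

Request:
carry_out --pt "0 0 -30 0" --pt "-20 7 -10 0" --pt "-27 10 0 0" --pt "-28 11 0 0" --pt "-28 10.8 0 0" --pt "0 0 10 0" --pt "0 0 0 0" --pt "0 0 0 0"

```text
clock: 58.8
eef_pos: [0.5783, -0.2397, 0.1872]
ee_rot: [-0.0, 0.039, 0.999, -0.0]
wrist_force: [-0.6, 0.2, 1.1]
finger_gap: 0.651
gripper_force: 0.0
```

```bash
python3 -c "
from h import *
st();p=J(POSE,(.0205,-.1706,0))*1e3;to(p[0],p[1],92,np.degrees(POSE[2]))"
```

```text
jig mm [  19.8 -171.1  187.2] yaw rel jig -0.002 gap 55.3 F [-0.6  0.2  1.1] T [0.01 0.02 0.04] gf 0.0 t 58.8 q7 2.01
at [ 578.3 -239.7  187.2] turn -0.002 then x y z [-0.7  0.5 95.2] q7 2.01
```

Request:
carry_out --pt "-0.5 0.4 20 0" --pt "0 0 25 0" --pt "0 0 22 0" --pt "0 0 15 0" --pt "0 0 8 0" --pt "0 0 4 0" --pt "0 0 0 0" --pt "0 0 0 0"

```text
clock: 59.6
eef_pos: [0.58, -0.2392, 0.0942]
ee_rot: [0.0, 0.038, 0.999, -0.0]
wrist_force: [-0.0, 0.3, -0.8]
finger_gap: 0.65
gripper_force: 0.0
```

Request:
carry_out --pt "0 0 0 0" --pt "0 0 0 0" --pt "0 0 0 0" --pt "0 0 0 0" --pt "0 0 0 0" --pt "0 0 0 0" --fingers 1 --newtons 70

```text
clock: 60.2
eef_pos: [0.5799, -0.2389, 0.0941]
ee_rot: [0.0, 0.038, 0.999, 0.0]
wrist_force: [-1.5, 2.1, 7.6]
finger_gap: 0.281
gripper_force: 68.2
```

Request:
carry_out --pt "-0.2 0 0 0.08" --pt "-0.3 0 0 0.12" --pt "-0.3 0.1 0 0.12" --pt "-0.3 0.1 0 0.12" --pt "-0.1 0 0 0.04" --pt "0 0 0 0" --pt "0 0 0 0"

```text
clock: 60.9
eef_pos: [0.5812, -0.2387, 0.0941]
ee_rot: [0.0, 0.275, 0.962, 0.0]
wrist_force: [-2.2, 3.8, 9.5]
finger_gap: 0.284
gripper_force: 68.5
```

```bash
python3 -c "
from h import *
st()"
```

```text
jig mm [  22.6 -169.9   94.1] yaw rel jig -0.481 gap 24.1 F [-2.2  3.8  9.5] T [ 0.71  0.44 -0.02] gf 68.5 t 60.9 q7 1.68
```

Request:
carry_out --pt "0 0 0 0" --pt "0 0 0 0" --pt "0 0 0 0" --pt "0 0 -20 0" --pt "0 0 -35 0" --pt "0 0 -35 0" --pt "0 0 0 -0.12" --pt "0 0 0 -0.12" --fingers -0.3

```text
clock: 61.7
eef_pos: [0.5813, -0.2392, 0.1845]
ee_rot: [0.001, 0.155, 0.988, -0.0]
wrist_force: [-0.2, -0.4, 0.1]
finger_gap: 0.648
gripper_force: 0.0
```

Request:
carry_out --pt "0 0 0 -0.12" --pt "0 0 0 -0.12" --pt "25 -9 0 0" --pt "25 -10 0 0" --pt "25 -10 0 0" --pt "27 -10 10 0" --pt "0 0 15 0" --pt "0 0 0 0"

```text
clock: 62.5
eef_pos: [0.4752, -0.2701, 0.1574]
ee_rot: [-0.001, 0.039, 0.999, 0.0]
wrist_force: [1.0, 0.4, 0.6]
finger_gap: 0.651
gripper_force: 0.0
```

Request:
carry_out --pt "0 0 0 0" --pt "0 0 0 0" --pt "0 0 0 0"

```text
clock: 62.8
eef_pos: [0.4767, -0.2701, 0.1588]
ee_rot: [0.0, 0.038, 0.999, -0.0]
wrist_force: [-0.8, 0.4, 0.7]
finger_gap: 0.651
gripper_force: 0.0
```

```bash
python3 gap2.py
```

```text
jig mm [ -79.1 -209.1  158.8] yaw rel jig -0.0 gap 55.3 F [-0.8  0.4  0.7] T [-0.01  0.03  0.03] gf 0.0 t 62.8 q7 2.16
[(0.74, array([318.784, 183.68 ]))] [(0.6, array([318.272, 180.68 ]))]
exp clip [318.70387999 180.53562853]
brass cols 294 317 rows 172 188
315 [(166, 177), (167, 177), (168, 179), (169, 177), (170, 178), (171, 177), (172, 101), (173, 138), (174, 173), (175, 178), (176, 178), (177, 178), (178, 112), (179, 70), (180, 129), (181, 137), (182, 137), (183, 96), (184, 109), (185, 170), (186, 179), (187, 178), (188, 178), (189, 178), (190, 177), (191, 177)]
316 [(166, 177), (167, 177), (168, 177), (169, 177), (170, 177), (171, 177), (172, 99), (173, 134), (174, 173), (175, 178), (176, 178), (177, 176), (178, 113), (179, 69), (180, 129), (181, 138), (182, 137), (183, 96), (184, 108), (185, 171), (186, 179), (187, 179), (188, 178), (189, 179), (190, 178), (191, 178)]
317 [(166, 177), (167, 178), (168, 179), (169, 178), (170, 179), (171, 178), (172, 101), (173, 136), (174, 173), (175, 178), (176, 179), (177, 177), (178, 114), (179, 71), (180, 128), (181, 136), (182, 138), (183
[... 1019 characters left out ...]
189, 149), (190, 147), (191, 148)]
326 [(166, 150), (167, 151), (168, 149), (169, 149), (170, 149), (171, 149), (172, 147), (173, 148), (174, 150), (175, 150), (176, 153), (177, 153), (178, 153), (179, 105), (180, 130), (181, 155), (182, 157), (183, 155), (184, 151), (185, 151), (186, 149), (187, 148), (188, 150), (189, 148), (190, 147), (191, 148)]
329 [(166, 107), (167, 109), (168, 108), (169, 110), (170, 111), (171, 112), (172, 109), (173, 109), (174, 111), (175, 112), (176, 114), (177, 114), (178, 115), (179, 89), (180, 129), (181, 153), (182, 157), (183, 139), (184, 120), (185, 117), (186, 118), (187, 119), (188, 119), (189, 121), (190, 123), (191, 122)]
mm/px 0.8598970666666255
318 180
```

Pointer and rib edges now agree within about 0.2 mm. I'll back off and take a last look at the blanks and guard.

Request:
carry_out --pt "0 0 -30 0" --pt "10 15 -35 0" --pt "20 25 -35 0" --pt "20 25 -35 0" --pt "20 25 -35 0" --pt "20 25 -35 0" --pt "5 17 0 0" --pt "0 0 0 0" --fingers -1

```text
clock: 63.75
eef_pos: [0.3915, -0.1294, 0.3644]
ee_rot: [0.001, 0.037, 0.999, 0.001]
wrist_force: [-0.0, 0.4, 0.4]
finger_gap: 0.997
gripper_force: 0.0
```

Request:
carry_out --pt "0 0 0 0" --pt "0 0 0 0" --pt "0 0 0 0"

```text
clock: 64.05
eef_pos: [0.3915, -0.1319, 0.3629]
ee_rot: [-0.001, 0.039, 0.999, -0.0]
wrist_force: [0.9, 0.4, -0.8]
finger_gap: 0.999
gripper_force: 0.0
```

```bash
python3 - <<'E'
from h import *
st();im=snap('wrist');sd=snap('side');print(pt('side','guard_tab'))
a=cv2.resize(im[100:300,150:450],(480,320));b=cv2.resize(sd[140:240,250:390],(448,320))
w=cv2.resize(sd[140:350,200:420],(336,320))
cv2.imwrite('pics/w15.png',np.hstack([cv2.resize(a,(440,320)),cv2.resize(b,(360,320))])[:,:,::-1])
t=im[255:305,360:405].max(2);ys,xs=np.where(t<45);print('tab',xs.min()+360,xs.max()+360,ys.min()+255,ys.max()+255)
for th in(.7,.74,.78,.82):
    c=np.array([.062-.14*np.cos(th),.065+.14*np.sin(th)])
    q=np.array([proj('wrist',J(POSE,(c[0]+.011*np.cos(k),y,c[1]+.011*np.sin(k)))) for k in np.linspace(0,6.28,40) for y in(-.007,.007)])
    print(th,q.min(0).round(1),q.max(0).round(1))
E
```

```text
jig mm [-174.6  -77.8  362.9] yaw rel jig -0.002 gap 84.9 F [ 0.9  0.4 -0.8] T [-0.01 -0.03 -0.03] gf 0.0 t 64.05 q7 1.7
[(0.87, array([318.4 , 166.52]))]
tab 375 390 275 292
0.7 [375.  271.6] [390.2 290.2]
0.74 [375.4 276. ] [390.7 294.9]
0.78 [375.8 280.6] [391.3 299.7]
0.82 [376.2 285.3] [391.8 304.6]
```

View pics/w15.png

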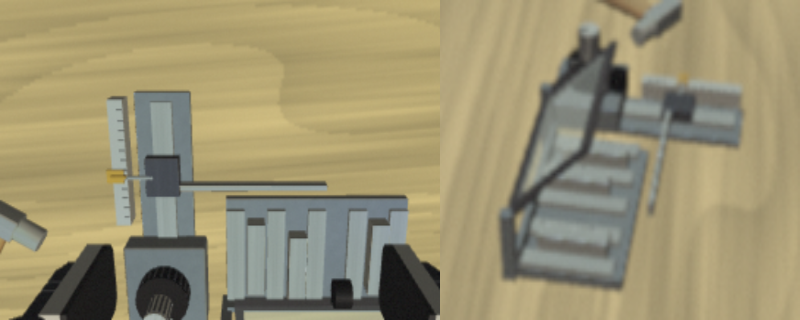

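```bash
cat > prof.py <<'E'
from h import *
st();im=snap('wrist');g=cv2.cvtColor(im,cv2.COLOR_RGB2GRAY).astype(np.float32)
def samp(P):
    q=np.array([proj('wrist',J(POSE,p)) for p in P],np.float32);return cv2.remap(g,q[:,0].copy(),q[:,1].copy(),1)[:,0].astype(int)
for x in(-.025,-.015,-.005): print('x',x,'y from -100 step2:',samp([(x,y,.032) for y in np.arange(-.1,.1,.002)]).tolist())
for y in(-.069,-.023,.069): print('y',y,'x from -66 step2:',samp([(x,y,.032) for x in np.arange(-.066,.03,.002)]).tolist())
E
python3 prof.py
```

```text
jig mm [-174.6  -77.5  363.1] yaw rel jig -0.002 gap 84.6 F [-0.1 -0.4 -0.2] T [ 0.01 -0.    0.03] gf 0.0 t 64.2 q7 1.7
x -0.025 y from -100 step2: [155, 155, 153, 153, 152, 154, 156, 157, 159, 141, 132, 149, 159, 161, 160, 157, 157, 158, 155, 155, 138, 116, 156, 155, 154, 153, 153, 152, 156, 156, 159, 152, 127, 94, 130, 156, 160, 162, 161, 157, 158, 158, 156, 159, 139, 155, 154, 154, 154, 153, 155, 157, 158, 153, 132, 127, 128, 127, 127, 126, 125, 126, 125, 124, 125, 123, 103, 155, 153, 155, 153, 152, 154, 156, 157, 156, 128, 82, 80, 99, 155, 159, 162, 161, 157, 157, 158, 157, 157, 156, 156, 154, 153, 153, 154, 156, 157, 159, 161, 163]
x -0.015 y from -100 step2: [156, 156, 154, 154, 154, 154, 157, 158, 160, 142, 132, 149, 160, 160, 160, 157, 156, 157, 155, 156, 137, 116, 156, 156, 154, 152, 153, 153, 156, 157, 159, 149, 127, 103, 139, 157, 158, 162, 159, 155, 156, 157, 155, 157, 121, 155, 155, 153, 153, 154, 155, 156, 158, 159, 131, 126, 125, 125, 125, 125, 126, 127, 127, 128, 127, 117, 116, 155, 155, 154, 154, 153, 155, 157, 157, 161, 130, 84, 77, 93, 159, 159, 161, 160, 157, 150,
[... 658 characters left out ...]
156, 155, 156, 156, 156, 157, 156, 156, 156, 155, 155, 156, 156, 155, 157, 155, 155, 154, 154, 155, 155, 155, 155, 155, 155, 155, 155, 155, 155, 155, 156, 155, 156, 156, 155]
y -0.023 x from -66 step2: [126, 125, 125, 126, 127, 127, 126, 127, 127, 128, 127, 127, 127, 120, 92, 73, 71, 71, 66, 151, 158, 158, 157, 158, 158, 157, 157, 157, 157, 157, 157, 157, 157, 156, 156, 156, 156, 157, 156, 156, 156, 156, 155, 155, 155, 156, 155, 155]
y 0.069 x from -66 step2: [124, 125, 125, 125, 125, 125, 125, 111, 77, 69, 69, 65, 149, 156, 157, 157, 156, 156, 156, 156, 157, 157, 156, 156, 157, 156, 156, 156, 155, 156, 154, 155, 155, 155, 156, 156, 156, 156, 154, 155, 153, 155, 155, 155, 155, 155, 155, 155]
```

All three blanks lie flat in their lanes. The lane 1 blank has been knocked about 15 mm along its lane to the wall but is still in the lane. The guard is at about 45° and the pointer is in line with the rib.

```bash
python3 -c "
from bench import r
print(r.close_job())"
```

```text
the job is handed in; nothing more can be done
None
```

The job is handed in, with no verdict returned: the three blanks lie flat in lanes 0, 1 and 3 (the lane 1 blank got knocked about 15 mm along to the wall but is still in its lane), the guard is at about 43–44° (aim 45°), and the pointer is in line with the rib to about 0.2 mm, brought to about 6.4 mm short with the coarse knob and closed with the fine knob.

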